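# Gauge the selector sleeve and fill the detent-ball bowls

### The arm

A 6-joint arm with a two-finger parallel gripper is mounted at the origin on the work surface. World frame = base frame: x ahead of the robot, y to its left, z up, the work surface at z = 0. Lengths are in mm, angles in rad, forces in N, time in s.
With the tool pointing down it reaches from about 325 to 900 mm from the base axis. Payload 6.1 kg.
Tool frame: the origin (TCP) lies between the finger pads; the fingertips stand 22 mm ahead of it and the grasp point (between the pads) lies 3 mm ahead of it; z points along the fingers, y is the line along which they close (so a half turn about z gives the same grasp; the last joint's range is limited). The gripper opens to 87 mm and grips with 3 to 60 N. Pads are 19 mm wide; open, the fingers measure 117 mm over their backs; the gripper's body (75 mm by 190 mm) begins 51 mm behind the grasp point.
Start: joints at [-1.454, 0.22, 1.526, -0, 1.395, -0.126], TCP at [150.257, -606.662, 244.538] pointing down, gripper open.
Joint ranges: [-2.98, 2.98], [-0.91, 2.08], [0.09, 2.57], [-1.24, 4.39], [0.2, 2.65], [-2.68, 2.68]. Speed limits (rad/s): [2.57, 2.57, 3.01, 3.14, 3.14, 3.14].

### API

Orientations are given as a rotation vector (axis times angle).
In Python, from workcell import sensors, get_image, manip gives the robot as it stands.
- The arm moves only by the tool step_arm, never from a script. Its argument "steps" is a list of rows, each an object of numbers: "jaw": the opening in per cent of the stroke, from 0 (shut) to 100 (fully open); "x", "y", "z": the shift along the tool's x, y, z normalised to -1 to 1, where 1 is 6 cm; "yaw": the turn about the tool's z normalised to -1 to 1, where 1 is 10 degrees. In form: [{"jaw": .., "x": .., "y": .., "z": .., "yaw": ..}, ...]. A call has 1 to 8 rows; each row shifts and turns the commanded pose from where the row before left it, along the tool's axes as they then stand; what a row does not reach is not made up. A row lasts 1/8 s, in which the tool goes at most 62.5 mm and 10.7 degrees, less where a joint would pass 70% of its speed; a pose out of reach is approached as far as the arm can. A call with a number of a shift or a turn outside -1 to 1 is refused whole. A call with a gripper value outside its range is refused whole. The fingers move at their own pace and stop on an object; "force" is the grip in N (left out, the last holds). Time passes only in rows, so rows that do not move let the fingers close. It gives the time, the measured TCP pose, the force, the opening and the grip force at its end, in the units of the state.
- sensors.get_obs(): the state, without advancing time (a new reading comes with each control period).
- get_image(name): name is "scene" or "top" or "wrist"; returns a dict with "frame" (384x512x3 uint8, blue, green, red), "depth" (384x512 float32, mm along the optical axis (not along the pixel's ray), 0 where there is no reading), "mtx" (3x3 intrinsics, pixels), "extrinsics" (4x4, takes a point from camera to world coordinates). Camera axes: x right, y up, looking along -z (the intrinsics and any distortion apply to the point x, -y, -z); pixel columns grow to the right and rows downward; lengths in mm; the calibration is good to about 2 mm. A picture is of the moment at which its call begins.
- manip.sign_off(): hands the job in; it is judged then, once.
The state is a dict: "time_s": time; "q": joint angles; "qvel": joint speeds; "joint_torque": joint torques, N m; "position": TCP position; "tool_rot": TCP orientation; "wrist_force": force on the tool from outside, world axes, zero at the start; "wrist_torque": the same for the moment, N m; "grip_width": opening from 0.0 (shut) to 1.0 (fully open); "grip_force": force on a finger pad.
Only numpy, scipy, OpenCV 4.12 (cv2) and the standard library are available. Lean on these libraries where they do the work, as an engineer would, in place of code of your own. Each camera call takes 0.05 s, during which the arm holds its last target. There are 200 camera calls.

### The job

Press the height gauge's foot down onto the brass selector sleeve that stands under it, read the height and let the foot spring back: a long sleeve (about 32 mm) means three detent balls for every bowl, a short one (about 20 mm) two. Then set the parts bowls one after another under the ball dispenser's spout, give each that many balls by turning the paddle clockwise, one click a ball, and stand every filled bowl upright on the rubber mat. No ball may end up on the bench, and the sleeves and everything else stay where they are.

Things in the scene. Friction and masses are not known exactly. Their poses are not given: they have to be found in the camera images.
- dispenser: fixed gravity ball dispenser; origin on the bench under the paddle's axis, own -x is its front. Round clear wheel housing, 82 mm across, cover 114 mm up; chute and hopper (238 mm up, r 42 mm, centre at x +195 mm) behind. Spout (28 mm wide, x -10 to -51 mm, lower edge 61 mm up) with a slanted tongue inside; below it a bowl stands on the bare bench, base and column begin at x +22 mm (no room for a gripper above the bowl)
- spout (a point): on the dispenser's spout mouth, 61 mm above the bench, own x = -42 mm, y = 0: a bowl whose centre stands within 15 mm of straight below it catches the balls. Axes as the dispenser's
- paddle (a joint): angle of the dispenser's paddle, rad, grows clockwise seen from above, about 0 at the start. A detent every 1.047 rad (60 degrees): one click, one ball, which drops out of the spout at once; the first click drops one too. Rests only at whole clicks and snaps to the nearer one when let go; 0.1 N m turns it. Will not turn back past -0.4
- paddle_grip (a point): on the paddle's vertical axis at mid height of its wing, 143 mm above the bench: grip here. The wing is a black upright blade 54 mm long, 12 mm thick, from 120 to 158 mm above the bench; its length runs along this frame's x, which turns with it
- gauge_slide (a joint): travel of the drop height gauge's foot, m: 0 when sprung fully up (foot 45 mm above the gauge's plate), grows as its cap is pressed down, at most 0.045. Height of the part it rests on = 0.045 minus this. The spring (50 N/m, 1.75 N at the top) lifts it again when let go
- gauge_foot: the gauge's round steel foot, 22 mm across, 8 mm high, on the stem below the cap; origin: centre of its underside
- gauge_anvil (a point): point on the gauge's plate right below the foot, 15 mm above the bench. Straight above it, on top of the stem, is the black round cap, 28 mm across, its top face 162 mm above the bench when up: press it straight down. The plate, 160 x 200 x 15 mm, is fixed; the column stands on its own +x side, a display box there is 134 mm high
- sleeve_short: brass selector sleeve, round, 28 mm across, 20 mm high. Stands on the gauge's plate, either under the foot or 95 mm beside it (which of the two sleeves is under the foot changes). Origin: centre of the underside
- sleeve_long: brass selector sleeve, round, 28 mm across, 32 mm high, standing in the other of the two places. Origin: centre of the underside
- mat: black ribbed rubber mat at the robot's left, fixed, 240 mm (own x) by 300 mm (own y), 4 mm thick; origin: centre of the underside. Room for three bowls side by side along its y
- bowl_a: a steel parts bowl (all alike; None if not there today): 74 mm across, 36 mm high, wall 3, floor 4 mm, 0.11 to 0.22 kg. Flat bar handle 10 mm thick, 16 mm deep, level, along the bowl's own -x from 36 to 111 mm off its centre, its middle 27 mm above the underside. Origin: centre of the underside. Starts on the bench at the robot's right. Carry it by the handle
- bowl_b: a steel parts bowl (all alike; None if not there today): 74 mm across, 36 mm high, wall 3, floor 4 mm, 0.11 to 0.22 kg. Flat bar handle 10 mm thick, 16 mm deep, level, along the bowl's own -x from 36 to 111 mm off its centre, its middle 27 mm above the underside. Origin: centre of the underside. Starts on the bench at the robot's right. Carry it by the handle
- bowl_c: a steel parts bowl (all alike; None if not there today): 74 mm across, 36 mm high, wall 3, floor 4 mm, 0.11 to 0.22 kg. Flat bar handle 10 mm thick, 16 mm deep, level, along the bowl's own -x from 36 to 111 mm off its centre, its middle 27 mm above the underside. Origin: centre of the underside. Starts on the bench at the robot's right. Carry it by the handle
- ball1: bright steel ball, 16 mm across, 17 g; origin: its centre. Starts in the dispenser; balls come out in the order of their numbers
- ball2: bright steel ball, 16 mm across, 17 g; origin: its centre. Starts in the dispenser; balls come out in the order of their numbers
- ball3: bright steel ball, 16 mm across, 17 g; origin: its centre. Starts in the dispenser; balls come out in the order of their numbers
- ball4: bright steel ball, 16 mm across, 17 g; origin: its centre. Starts in the dispenser; balls come out in the order of their numbers
- ball5: bright steel ball, 16 mm across, 17 g; origin: its centre. Starts in the dispenser; balls come out in the order of their numbers
- ball6: bright steel ball, 16 mm across, 17 g; origin: its centre. Starts in the dispenser; balls come out in the order of their numbers
- ball7: bright steel ball, 16 mm across, 17 g; origin: its centre. Starts in the dispenser; balls come out in the order of their numbers
- ball8: bright steel ball, 16 mm across, 17 g; origin: its centre. Starts in the dispenser; balls come out in the order of their numbers
- ball9: bright steel ball, 16 mm across, 17 g; origin: its centre. Starts in the dispenser; balls come out in the order of their numbers
- screwdriver: bystander: screwdriver with an orange handle, 170 mm, lying beyond the mat; leave alone
- socket: bystander: steel socket, 24 mm across and 30 mm high, standing at the right, near the gauge; leave alone
Not all that is in view belongs to the job. What is shaped like the bowl_c but purple is not meant. What is shaped like the bowl_a but red is not meant.

How it is judged (in metres and radians):
On the way, in this order (a step that is already met when the one before it is completed fails the run):
1. the gauge's foot rests on the sleeve under it, pressed down, and reads its height (((horizontal distance between sleeve_short and gauge_anvil below 0.03 m and value of joint gauge_slide between 0.023 and 0.027 m and contact force between gauge_foot and sleeve_short above 0.5 N) or (horizontal distance between sleeve_long and gauge_anvil below 0.03 m and value of joint gauge_slide between 0.011 and 0.015 m and contact force between gauge_foot and sleeve_long above 0.5 N))), for 0.2 s.
2. after gauging, the first ball lies in a bowl ((distance between ball1 and bowl_a below 0.036 m or distance between ball1 and bowl_b below 0.036 m or distance between ball1 and bowl_c below 0.036 m)), for 0.2 s.
At the end, for the whole second after the job is handed in: Each bowl present is upright and still on the mat, its centre 30 mm inside the edge, with exactly two balls (short sleeve under the gauge) or three (long), filled one bowl after another. All other balls are in the dispenser, the foot is up, the sleeves within 20 mm of their places (((horizontal distance between sleeve_short and gauge_anvil below 0.03 m and ((distance between each of ball1, ball2 and bowl_a below 0.036 m and distance between each of ball3, ball4, ball5, ball6, ball7, ball8, ball9 and bowl_a above 0.036 m) or (distance between each of ball1, ball2, ball5, ball6, ball7, ball8, ball9 and bowl_a above 0.036 m and distance between each of ball3, ball4 and bowl_a below 0.036 m) or (distance between each of ball1, ball2, ball3, ball4, ball7, ball8, ball9 and bowl_a above 0.036 m and distance between each of ball5, ball6 and bowl_a below 0.036 m)) and ((distance between each of ball1, ball2 and bowl_b below 0.036 m and distance between each of ball3, ball4, ball5, ball6, ball7, ball8, ball9 and bowl_b above 0.036 m) or (distance between each of ball1, ball2, ball5, ball6, ball7, ball8, ball9 and bowl_b above 0.036 m and distance between each of ball3, ball4 and bowl_b below 0.036 m) or (distance between each of ball1, ball2, ball3, ball4, ball7, ball8, ball9 and bowl_b above 0.036 m and distance between each of ball5, ball6 and bowl_b below 0.036 m)) and ((distance between each of ball1, ball2 and bowl_c below 0.036 m and distance between each of ball3, ball4, ball5, ball6, ball7, ball8, ball9 and bowl_c above 0.036 m) or (distance between each of ball1, ball2, ball5, ball6, ball7, ball8, ball9 and bowl_c above 0.036 m and distance between each of ball3, ball4 and bowl_c below 0.036 m) or (distance between each of ball1, ball2, ball3, ball4, ball7, ball8, ball9 and bowl_c above 0.036 m and distance between each of ball5, ball6 and bowl_c below 0.036 m))) or (horizontal distance between sleeve_long and gauge_anvil below 0.03 m and ((distance between each of ball1, ball2, ball3 and bowl_a below 0.036 m and distance between each of ball4, ball5, ball6, ball7, ball8, ball9 and bowl_a above 0.036 m) or (distance between each of ball1, ball2, ball3, ball7, ball8, ball9 and bowl_a above 0.036 m and distance between each of ball4, ball5, ball6 and bowl_a below 0.036 m) or (distance between each of ball1, ball2, ball3, ball4, ball5, ball6 and bowl_a above 0.036 m and distance between each of ball7, ball8, ball9 and bowl_a below 0.036 m)) and ((distance between each of ball1, ball2, ball3 and bowl_b below 0.036 m and distance between each of ball4, ball5, ball6, ball7, ball8, ball9 and bowl_b above 0.036 m) or (distance between each of ball1, ball2, ball3, ball7, ball8, ball9 and bowl_b above 0.036 m and distance between each of ball4, ball5, ball6 and bowl_b below 0.036 m) or (distance between each of ball1, ball2, ball3, ball4, ball5, ball6 and bowl_b above 0.036 m and distance between each of ball7, ball8, ball9 and bowl_b below 0.036 m)) and ((distance between each of ball1, ball2, ball3 and bowl_c below 0.036 m and distance between each of ball4, ball5, ball6, ball7, ball8, ball9 and bowl_c above 0.036 m) or (distance between each of ball1, ball2, ball3, ball7, ball8, ball9 and bowl_c above 0.036 m and distance between each of ball4, ball5, ball6 and bowl_c below 0.036 m) or (distance between each of ball1, ball2, ball3, ball4, ball5, ball6 and bowl_c above 0.036 m and distance between each of ball7, ball8, ball9 and bowl_c below 0.036 m)))) and x of bowl_a in the frame of mat between -0.09 and 0.09 m and y of bowl_a in the frame of mat between -0.12 and 0.12 m and height (world z) of each of bowl_a, bowl_b, bowl_c below 0.009 m and angle between each of bowl_a, bowl_b, bowl_c's own z axis and vertical below 0.1 rad and linear speed of each of bowl_a, bowl_b, bowl_c below 0.03 m/s and x of bowl_b in the frame of mat between -0.09 and 0.09 m and y of bowl_b in the frame of mat between -0.12 and 0.12 m and x of bowl_c in the frame of mat between -0.09 and 0.09 m and y of bowl_c in the frame of mat between -0.12 and 0.12 m and (height (world z) of ball1 above 0.08 m or distance between ball1 and bowl_a below 0.036 m or distance between ball1 and bowl_b below 0.036 m or distance between ball1 and bowl_c below 0.036 m) and (height (world z) of ball2 above 0.08 m or distance between ball2 and bowl_a below 0.036 m or distance between ball2 and bowl_b below 0.036 m or distance between ball2 and bowl_c below 0.036 m) and (height (world z) of ball3 above 0.08 m or distance between ball3 and bowl_a below 0.036 m or distance between ball3 and bowl_b below 0.036 m or distance between ball3 and bowl_c below 0.036 m) and (height (world z) of ball4 above 0.08 m or distance between ball4 and bowl_a below 0.036 m or distance between ball4 and bowl_b below 0.036 m or distance between ball4 and bowl_c below 0.036 m) and (height (world z) of ball5 above 0.08 m or distance between ball5 and bowl_a below 0.036 m or distance between ball5 and bowl_b below 0.036 m or distance between ball5 and bowl_c below 0.036 m) and (height (world z) of ball6 above 0.08 m or distance between ball6 and bowl_a below 0.036 m or distance between ball6 and bowl_b below 0.036 m or distance between ball6 and bowl_c below 0.036 m) and (height (world z) of ball7 above 0.08 m or distance between ball7 and bowl_a below 0.036 m or distance between ball7 and bowl_b below 0.036 m or distance between ball7 and bowl_c below 0.036 m) and (height (world z) of ball8 above 0.08 m or distance between ball8 and bowl_a below 0.036 m or distance between ball8 and bowl_b below 0.036 m or distance between ball8 and bowl_c below 0.036 m) and (height (world z) of ball9 above 0.08 m or distance between ball9 and bowl_a below 0.036 m or distance between ball9 and bowl_b below 0.036 m or distance between ball9 and bowl_c below 0.036 m) and value of joint gauge_slide below 0.004 m and distance of each of sleeve_short, sleeve_long from where it was at the start of the episode below 0.02 m); the robot touches nothing.
It fails at once if the screwdriver is pushed aside by more than 30 mm (distance of screwdriver from where it was at the start of the episode above 0.03 m).
It fails at once if the socket is pushed aside by more than 30 mm (distance of socket from where it was at the start of the episode above 0.03 m).
It fails at once if a bowl is tipped over (angle between any of bowl_a, bowl_b, bowl_c's own z axis and vertical above 0.8 rad).
Of bowl_a, bowl_b, bowl_c only 2 to 3 are there at a start; the rules pass over those that are not, and their reading is None.
At some moment in a run one of bowl_a, bowl_b, bowl_c may be knocked a few centimetres aside while the robot is not near it.
It also fails if it takes over 210 s, if anything falls off the work surface, if the arm or the gripper's body presses on something with over 40 N, if the wrist force passes 120 N, or if a joint passes its speed limit or range.

## Working session

There is one attempt and no reset: what is moved stays moved. The work goes in short steps, Python scripts to look and compute and a tool call to move; the robot and the scene stay as the last step left them, time stands still between calls to the robot, and variables do not carry over. Pictures are saved under pics/ and viewed, at most 14 in all, crops included, and the job is handed in when it is done.

Besides the shell and the picture viewer there is one more tool, called as a command line: name --argument value ..., lists and objects as JSON in quotes. step_arm: Moves the arm, as the interface text tells. Its arguments: {"type":"object","properties":{"steps":{"type":"array","items":{"type":"object","properties":{"jaw":{"type":"number"},"x":{"type":"number"},"y":{"type":"number"},"z":{"type":"number"},"yaw":{"type":"number"}}}},"force":{"type":"number"}},"required":["steps"]}

```bash
mkdir -p pics; ls
cat > h.py <<'E'
import numpy as np, cv2, sys
from workcell import sensors, get_image, manip
def cloud(im):
    d=im['depth'];K=im['mtx'];v,u=np.indices(d.shape)
    p=np.stack([(u-K[0,2])/K[0,0]*d,-(v-K[1,2])/K[1,1]*d,-d],-1)
    E=im['extrinsics'];return p@E[:3,:3].T+E[:3,3]
def save(im,n,s=1.5): cv2.imwrite('pics/'+n,cv2.resize(im['frame'],None,fx=s,fy=s))
E
python3 - <<'E'
from h import *
import pickle
for n in('scene','top'):
    im=get_image(n);save(im,n+'0.png');pickle.dump(im,open(n+'.pkl','wb'))
    print(im['extrinsics'].round(2).tolist(),im['mtx'].tolist())
print(sensors.get_obs())
E
```

```text
pics
[[0.84, -0.35, 0.41, 872.12], [0.54, 0.56, -0.62, -627.5], [-0.01, 0.75, 0.66, 720.35], [0.0, 0.0, 0.0, 1.0]] [[348.99067302535946, 0.0, 252.56049464665034], [0.0, 348.99067302535946, 192.0633604937553], [0.0, 0.0, 1.0]]
[[-0.05, 0.97, -0.22, 212.11], [-1.0, -0.05, 0.01, -44.12], [-0.0, 0.22, 0.97, 1261.79], [0.0, 0.0, 0.0, 1.0]] [[376.4516594981862, 0.0, 253.84053296070198], [0.0, 376.4516594981862, 188.6576428151888], [0.0, 0.0, 1.0]]
{'time_s': 0.1, 'q': array([-1.45411881e+00,  2.21173728e-01,  1.52752462e+00,  1.84554277e-05,
        1.39469771e+00, -1.26088145e-01]), 'qvel': array([ 0.0007378 , -0.00208699, -0.00203398,  0.00154644,  0.00087253,
        0.00014344]), 'joint_torque': array([ 9.85339211e-04, -4.95943201e+01, -3.88519049e+01,  7.01633608e-02,
        5.14985493e-02, -5.25285918e-05]), 'position': array([ 150.18911261, -606.13640366,  243.51544573]), 'tool_rot': array([-3.11668786e+00, -3.80176264e-01, -4.18415432e-05]), 'wrist_force': array([0.70636266, 0.09607781, 0.33874383]), 'wrist_torque': array([ 0.02599349, -0.05715107, -0.02084525]), 'grip_force': 0.0, 'grip_width': 1.000341594234572}
```

View pics/scene0.png

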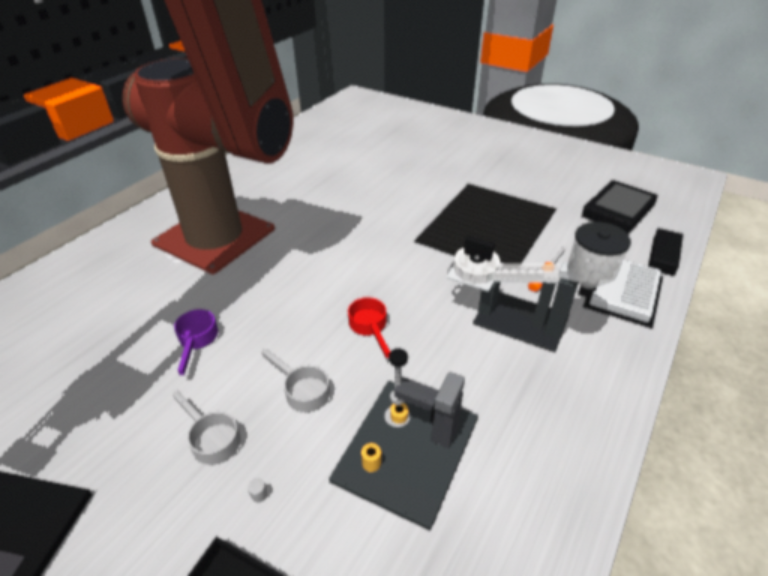

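View pics/top0.png

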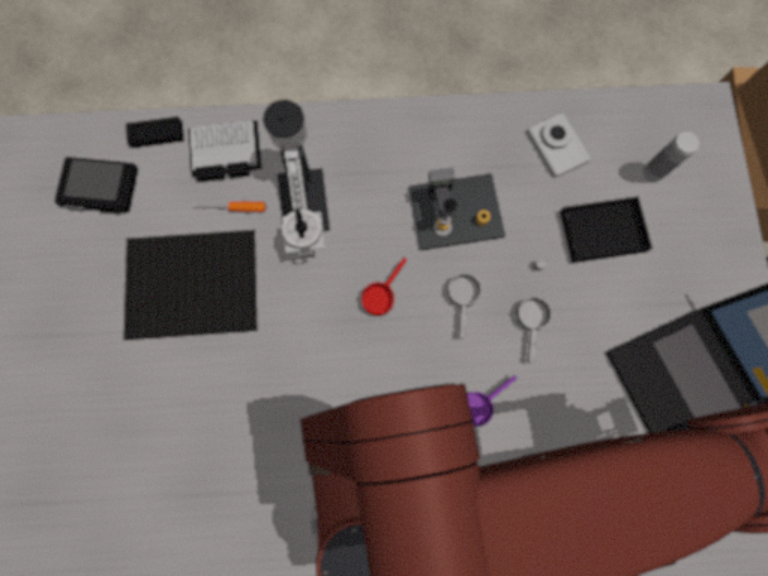

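The scene picture shows two steel bowls (213,438 and 306,388), the gauge at (400,400) with what looks like the short sleeve under its foot, the dispenser at (480,265) and the mat at (487,222). The top picture shows bowls at (461,291) and (532,314), the cap at (450,205), the wheel at (302,229) and the mat at (190,285). The red and purple pans are decoys.

Run:
```python
from h import *
import pickle
im=pickle.load(open('top.pkl','rb'));P=cloud(im);hsv=cv2.cvtColor(im['frame'],cv2.COLOR_BGR2HSV)
def box(u0,v0,u1,v1): 
    m=np.zeros(P.shape[:2],bool); m[int(v0/1.5):int(v1/1.5),int(u0/1.5):int(u1/1.5)]=1; return m
def st(n,m):
    q=P[m]
    if len(q)==0: print(n,'none');return
    r=cv2.minAreaRect(q[:,:2].astype(np.float32)); print(n,len(q),'med',np.median(q,0).round(1),'mean',q.mean(0).round(1),'rect',np.round(r[0],1),np.round(r[1],1),round(r[2],1))
Z=P[...,2]
print('bench',np.median(Z[200:240,170:220]))
st('mat',box(100,215,275,350)&(hsv[...,2]<70))
st('plate',box(395,160,520,260)&(Z>8)&(Z<22))
st('cap',box(395,160,520,260)&(Z>155))
st('cap+',box(395,160,520,260)&(Z>140))
st('brass',box(395,160,520,260)&(hsv[...,0]>12)&(hsv[...,0]<32)&(hsv[...,1]>100))
st('sleeveout',box(470,200,500,235)&(Z>30)&(Z<60))
for n,b in (('b1',(435,260,490,350)),('b2',(505,285,560,370)),('red',(350,250,415,325)),('purple',(465,365,525,430))):
    st(n+' rim',box(*b)&(Z>31)&(Z<60)); st(n+' all',box(*b)&(Z>12)&(Z<60))
st('wing',box(270,190,340,260)&(Z>140)&(Z<175))
st('cover',box(270,190,340,260)&(Z>100)&(Z<130))
st('hopper',box(255,95,310,150)&(Z>215)&(Z<260))
st('chute',box(255,140,330,205)&(Z>100))
st('screw',box(225,195,270,220)&(hsv[...,1]>150))
```

```text
bench 0.3651039938354188
mat 5720 med [518.2 377.7   4.2] mean [518.8 376.6   7.3] rect [470.2 224.6] [675.3 315.2] 71.2
plate 2023 med [ 654.5 -254.5   15.2] mean [ 656.4 -245.3   15.1] rect [ 672.3 -238.5] [204.7 246.1] 4.8
cap 87 med [ 619.4 -201.5  163.4] mean [ 514.3 -162.7  452.8] rect [ 422.3 -133.3] [ 26.3 455.9] 70.3
cap+ 88 med [ 618.6 -201.4  163.4] mean [ 515.5 -163.1  449.4] rect [ 422.3 -133.3] [ 26.3 455.9] 70.3
brass 108 med [ 629.7 -292.9   41.4] mean [ 632.6 -277.1   37.8] rect [ 641.7 -238.8] [152.8  76.1] 72.6
sleeveout 63 med [ 633.5 -295.3   46.6] mean [ 633.  -295.3   45.3] rect [ 633.5 -295.8] [26.6 24.4] 16.6
b1 rim 138 med [ 434.3 -231.5   35.6] mean [ 434.3 -236.6   35.6] rect [ 433.4 -241.1] [ 70.7 144.8] 87.8
b1 all 203 med [ 443.5 -232.6   34.1] mean [ 445.1 -238.3   31.5] rect [ 436.4 -247.4] [142.   72.7] 9.1
b2 rim 156 med [ 375.7 -379.    35.4] mean [ 375.9 -385.2   35.4] rect [ 379.4 -374.5] [ 72.9 142.2] 60.3
b2 all 246 med [ 386.9 -378.9   33.3] mean [ 383.9 -386.2   30.6] rect [ 379.5 -374.4] [ 73.  142.2] 60.3
red rim 132 med [493.9 -76.5  35.5]
[... 161 characters left out ...]
4
purple rim 118 med [ 242.5 -283.6   35.1] mean [ 235.7 -286.4   35.3] rect [ 223.1 -285.8] [ 72.7 119.1] 17.2
purple all 154 med [ 239.7 -278.3   34.1] mean [ 231.8 -284.    32.5] rect [ 223.5 -285.7] [ 72.7 119.7] 17.7
wing 77 med [603.7 106.5 156.5] mean [604.4 107.2 155.3] rect [605.8 107.8] [54.1 12.4] 5.0
cover 540 med [609.2 107.8 114.1] mean [615.3 107.9 113.8] rect [627.4 101.8] [ 82.3 127.1] 73.5
hopper 580 med [796.  123.6 229.9] mean [797.1 123.8 229.9] rect [798.9 124.2] [81.3 81.4] 25.6
chute 529 med [751.9 116.8 132.5] mean [731.5 116.5 153.9] rect [503.   41.5] [606.4  65.5] 16.8
screw 136 med [693.9 241.6  23.8] mean [687.3 239.4  41.2] rect [475.9  94.5] [592.   69.2] 34.4
```

```bash
cat >> h.py <<'E'
def go(x,y,z,phi=None):
    """shift to a TCP target in tool axes after turning to phi (deg)"""
    o=sensors.get_obs();R=cv2.Rodrigues(o['tool_rot'])[0];p0=np.degrees(np.arctan2(R[1,0],R[0,0]))
    yaw=0 if phi is None else (p0-phi+180)%360-180
    a=np.radians(p0-yaw);d=np.array([x,y,z])-o['position']
    print('t %.2f pos %s phi %.1f q6 %.2f f %s'%(o['time_s'],o['position'].round(1),p0,o['q'][5],o['wrist_force'].round(1)))
    print('  yaw/10 %.2f  shift/60: x %.2f y %.2f z %.2f'%(yaw/10,*(np.array([d[0]*np.cos(a)+d[1]*np.sin(a),d[0]*np.sin(a)-d[1]*np.cos(a),-d[2]])/60)))
def steel(P,hint,r=75):
    """bowl centre and direction of its handle from points near a hint"""
    Z=P[...,2];m=(Z>29)&(Z<42)&(np.hypot(P[...,0]-hint[0],P[...,1]-hint[1])<r+60)
    n,l,s,c=cv2.connectedComponentsWithStats(m.astype(np.uint8));out=[]
    for i in range(1,n):
        q=P[l==i][:,:2]
        if len(q)<60: continue
        # circle through rim: points far from handle; robust iterative fit
        best=None;rng=np.random.default_rng(0)
        for _ in range(300):
            a=q[rng.choice(len(q),3,False)];A=np.c_[2*a,np.ones(3)]
            if abs(np.linalg.det(A))<100: continue
            s_=np.linalg.solve(A,(a**2).sum(1));rr=np.sqrt(s_[2]+s_[:2]@s_[:2])
            if not 31<rr<39: continue
            k=abs(np.hypot(*(q-s_[:2]).T)-35.5)<3
            if best is None or k.sum()>best[0]: best=(k.sum(),k)
        if best is None: continue
        a=q[best[1]];s_=np.linalg.lstsq(np.c_[2*a,np.ones(len(a))],(a**2).sum(1),rcond=None)[0];cc=s_[:2]
        hq=q[(np.hypot(*(q-cc).T)>45)&(np.hypot(*(q-cc).T)<115)]
        if len(hq)<8: continue
        h=hq.mean(0)-cc;yaw=np.degrees(np.arctan2(-h[1],-h[0]))
        out.append((cc.round(1),round(yaw,1),len(a),len(hq),np.hypot(*(hq-cc).T).max().round(1)))
    return out
E
python3 - <<'E'
from h import *
import pickle
im=pickle.load(open('top.pkl','rb'));P=cloud(im);hsv=cv2.cvtColor(im['frame'],cv2.COLOR_BGR2HSV);Z=P[...,2]
for hnt in((440,-235),(385,-380)): print(steel(P,hnt))
m=(hsv[...,2]<70)&(Z>1)&(Z<9)&(P[...,1]>180);m=cv2.morphologyEx(m.astype(np.uint8),cv2.MORPH_OPEN,np.ones((5,5)))>0
n,l,s,c=cv2.connectedComponentsWithStats(m.astype(np.uint8));i=1+s[1:,4].argmax();print('mat',cv2.minAreaRect(P[l==i][:,:2].astype(np.float32)))
q=P[(abs(Z-163)<3)&(np.hypot(P[...,0]-619,P[...,1]+201)<25)];print('cap',cv2.minEnclosingCircle(q[:,:2].astype(np.float32)),q.mean(0))
go(619.5,-201.5,195)
E
```

```text
[(array([ 470.8, -242. ]), np.float64(-9.2), 77, 62, np.float64(110.2))]
[(array([ 409.1, -391.4]), np.float64(-11.5), 93, 66, np.float64(109.8))]
mat ((454.67010498046875, 281.50567626953125), (57.91413116455078, 30.439245223999023), 81.534423828125)
cap ((623.925048828125, -206.16001892089844), 13.647026062011719) [ 623.47488295 -205.46361192  162.8710293 ]
t 0.10 pos [ 150.2 -606.1  243.5] phi 13.9 q6 -0.13 f [0.7 0.1 0.3]
  yaw/10 0.00  shift/60: x 9.21 y -4.67 z 0.81
```

step_arm --steps '[{"jaw": 0,"x": 0.6,"y": -0.3},{"x": 0.6,"y": -0.3},{"x": 0.7,"y": -0.35},{"x": 0.7,"y": -0.35},{"x": 0.7,"y": -0.35},{"x": 0.7,"y": -0.35},{"x": 0.7,"y": -0.35},{"x": 0.7,"y": -0.35}]'

```text
invalid input
```

step_arm --steps '[{"x": 0.7,"y": -0.35},{"x": 0.7,"y": -0.35},{"x": 0.7,"y": -0.35},{"x": 0.7,"y": -0.35},{"x": 0.6,"y": -0.3},{"x": 0.46,"y": -0.22},{},{}]'

```text
invalid input
```

Run:
```python
from h import *
go(623,-204,195)
im=get_image('top');save(im,'top1.png');P=cloud(im);Z=P[...,2]
hsv=cv2.cvtColor(im['frame'],cv2.COLOR_BGR2HSV)
m=(hsv[...,2]<75)&(Z>-3)&(Z<12)&(P[...,1]>180)&(P[...,0]<660)
n,l,s,c=cv2.connectedComponentsWithStats(m.astype(np.uint8));i=1+s[1:,4].argmax();print('mat',s[i],cv2.minAreaRect(P[l==i][:,:2].astype(np.float32)),P[l==i].mean(0))
for h in((471,-242),(409,-391)):print(steel(P,h))
```

```text
t 0.10 pos [ 150.2 -606.1  243.5] phi 13.9 q6 -0.13 f [0.7 0.1 0.3]
  yaw/10 0.00  shift/60: x 9.26 y -4.61 z 0.81
mat [  83  154   88   72 5720] ((522.505126953125, 378.6114501953125), (236.62533569335938, 297.760498046875), 1.2856894731521606) [519.60761737 377.84684233   4.19789291]
[(array([ 470.7, -242. ]), np.float64(-9.1), 74, 62, np.float64(110.5))]
[(array([ 409. , -391.1]), np.float64(-11.2), 94, 66, np.float64(109.2))]
```

step_arm --steps '[{"jaw": 0,"x": 0.6,"y": -0.3,"z": 0,"yaw": 0},{"jaw": 0,"x": 0.6,"y": -0.3,"z": 0,"yaw": 0},{"jaw": 0,"x": 0.7,"y": -0.35,"z": 0,"yaw": 0},{"jaw": 0,"x": 0.7,"y": -0.35,"z": 0,"yaw": 0},{"jaw": 0,"x": 0.7,"y": -0.35,"z": 0,"yaw": 0},{"jaw": 0,"x": 0.7,"y": -0.35,"z": 0,"yaw": 0},{"jaw": 0,"x": 0.7,"y": -0.35,"z": 0,"yaw": 0},{"jaw": 0,"x": 0.7,"y": -0.35,"z": 0,"yaw": 0}]'

```text
time_s: 1.15
position: [426.7, -370.3, 244.3]
tool_rot: [-3.118, -0.38, 0.0]
wrist_force: [0.7, 0.3, 0.6]
grip_width: 0.174
grip_force: 0.0
```

step_arm --steps '[{"jaw": 0,"x": 0.7,"y": -0.35,"z": 0,"yaw": 0},{"jaw": 0,"x": 0.7,"y": -0.35,"z": 0,"yaw": 0},{"jaw": 0,"x": 0.7,"y": -0.35,"z": 0,"yaw": 0},{"jaw": 0,"x": 0.7,"y": -0.35,"z": 0,"yaw": 0},{"jaw": 0,"x": 0.6,"y": -0.3,"z": 0,"yaw": 0},{"jaw": 0,"x": 0.46,"y": -0.21,"z": 0,"yaw": 0},{"jaw": 0,"x": 0,"y": 0,"z": 0,"yaw": 0},{"jaw": 0,"x": 0,"y": 0,"z": 0,"yaw": 0}]'

```text
time_s: 2.15
position: [622.5, -204.8, 244.0]
tool_rot: [-3.118, -0.381, 0.002]
wrist_force: [0.4, 0.9, 0.3]
grip_width: 0.004
grip_force: 0.0
```

Run:
```python
from h import *
go(623,-204,190)
```

```text
t 2.15 pos [ 622.5 -204.8  244. ] phi 13.9 q6 0.89 f [0.4 0.9 0.3]
  yaw/10 0.00  shift/60: x 0.01 y -0.01 z 0.90
```

step_arm --steps '[{"jaw": 0,"x": 0,"y": 0,"z": 0.6,"yaw": 0},{"jaw": 0,"x": 0,"y": 0,"z": 0.4,"yaw": 0},{"jaw": 0,"x": 0,"y": 0,"z": 0.1,"yaw": 0},{"jaw": 0,"x": 0,"y": 0,"z": 0.1,"yaw": 0},{"jaw": 0,"x": 0,"y": 0,"z": 0,"yaw": 0},{"jaw": 0,"x": 0,"y": 0,"z": 0,"yaw": 0}]'

```text
time_s: 2.9
position: [623.5, -205.1, 173.8]
tool_rot: [3.117, 0.38, 0.002]
wrist_force: [-0.1, -0.4, 2.7]
grip_width: 0.004
grip_force: 0.8
```

step_arm --steps '[{"jaw": 0,"x": 0,"y": 0,"z": 0.06,"yaw": 0},{"jaw": 0,"x": 0,"y": 0,"z": 0.06,"yaw": 0},{"jaw": 0,"x": 0,"y": 0,"z": 0.04,"yaw": 0},{"jaw": 0,"x": 0,"y": 0,"z": 0,"yaw": 0},{"jaw": 0,"x": 0,"y": 0,"z": 0,"yaw": 0}]'

```text
time_s: 3.52
position: [623.2, -204.5, 163.0]
tool_rot: [-3.118, -0.381, -0.0]
wrist_force: [0.7, -0.2, 1.6]
grip_width: 0.004
grip_force: 1.1
```

step_arm --steps '[{"jaw": 0,"x": 0,"y": 0,"z": 0.05,"yaw": 0},{"jaw": 0,"x": 0,"y": 0,"z": 0,"yaw": 0},{"jaw": 0,"x": 0,"y": 0,"z": 0,"yaw": 0}]'

```text
time_s: 3.9
position: [623.0, -204.5, 159.9]
tool_rot: [-3.118, -0.38, 0.0]
wrist_force: [1.5, 0.2, 2.5]
grip_width: 0.003
grip_force: 1.1
```

step_arm --steps '[{"jaw": 0,"x": 0,"y": 0,"z": 0.03,"yaw": 0},{"jaw": 0,"x": 0,"y": 0,"z": 0,"yaw": 0},{"jaw": 0,"x": 0,"y": 0,"z": 0,"yaw": 0}]'

```text
time_s: 4.28
position: [623.1, -204.5, 159.4]
tool_rot: [3.118, 0.381, 0.0]
wrist_force: [-2.7, 1.2, 8.3]
grip_width: 0.003
grip_force: 4.1
```

step_arm --steps '[{"jaw": 0,"x": 0,"y": 0,"z": 0.02,"yaw": 0},{"jaw": 0,"x": 0,"y": 0,"z": 0,"yaw": 0},{"jaw": 0,"x": 0,"y": 0,"z": 0,"yaw": 0},{"jaw": 0,"x": 0,"y": 0,"z": 0,"yaw": 0}]'

```text
time_s: 4.78
position: [623.2, -204.5, 159.3]
tool_rot: [3.118, 0.381, 0.001]
wrist_force: [-4.3, 2.3, 13.7]
grip_width: 0.005
grip_force: 6.8
```

Run:
```python
from h import *
go(623,-204,245)
im=get_image('scene');f=im['frame'];cv2.imwrite('pics/g.png',cv2.resize(f[215:345,200:330],None,fx=4,fy=4))
```

```text
t 4.78 pos [ 623.2 -204.5  159.3] phi 13.9 q6 0.89 f [-4.3  2.3 13.7]
  yaw/10 0.00  shift/60: x -0.00 y -0.01 z -1.43
```

View pics/g.png

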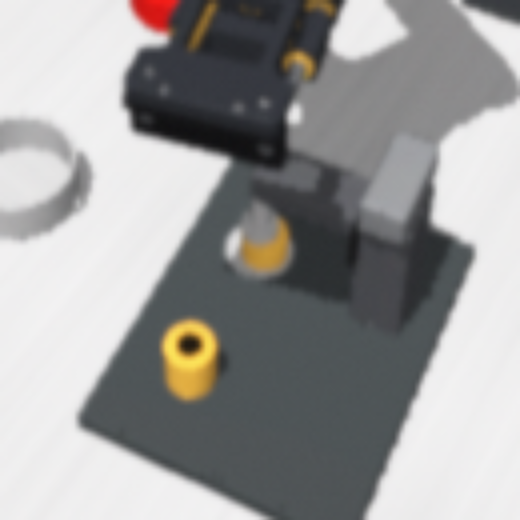

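The picture shows the foot resting on the short sleeve (265,245), with the long sleeve beside it at (190,360). The force jumped at 25 mm of travel, so each bowl gets two balls.

step_arm --steps '[{"jaw": 0,"x": 0,"y": 0,"z": -0.2,"yaw": 0},{"jaw": 0,"x": 0,"y": 0,"z": -0.4,"yaw": 0},{"jaw": 0,"x": 0,"y": 0,"z": -0.8,"yaw": 0},{"jaw": 50,"x": 0,"y": 0,"z": 0,"yaw": 1},{"jaw": 50,"x": 0,"y": 0,"z": 0,"yaw": 1},{"jaw": 50,"x": 0,"y": 0,"z": 0,"yaw": 0.3},{"jaw": 50,"x": 0,"y": 0,"z": 0,"yaw": 0}]'

```text
time_s: 5.7
position: [622.6, -204.5, 240.4]
tool_rot: [-3.131, 0.248, 0.002]
wrist_force: [-0.4, -0.2, -0.2]
grip_width: 0.371
grip_force: 0.0
```

Run:
```python
from h import *
go(382,-228,110,-9.1)
```

```text
t 5.70 pos [ 622.6 -204.5  240.4] phi -9.1 q6 1.29 f [-0.4 -0.2 -0.2]
  yaw/10 0.00  shift/60: x -3.90 y 1.02 z 2.17
```

step_arm --steps '[{"jaw": 50,"x": -0.6,"y": 0.2,"z": 0,"yaw": 0},{"jaw": 50,"x": -0.8,"y": 0.2,"z": 0,"yaw": 0},{"jaw": 50,"x": -0.8,"y": 0.2,"z": 0,"yaw": 0},{"jaw": 50,"x": -0.8,"y": 0.2,"z": 0.7,"yaw": 0},{"jaw": 50,"x": -0.6,"y": 0.2,"z": 0.7,"yaw": 0},{"jaw": 50,"x": -0.3,"y": 0.02,"z": 0.77,"yaw": 0},{"jaw": 50,"x": 0,"y": 0,"z": 0,"yaw": 0},{"jaw": 50,"x": 0,"y": 0,"z": 0,"yaw": 0}]'

```text
time_s: 6.7
position: [385.7, -228.8, 114.1]
tool_rot: [3.13, -0.248, 0.003]
wrist_force: [0.5, -0.6, 0.1]
grip_width: 0.5
grip_force: 0.0
```

Run:
```python
from h import *
go(382,-228,30,-9.1)
im=get_image('wrist');save(im,'w1.png');print(steel(cloud(im),(471,-242)));im=get_image('top');print(steel(cloud(im),(471,-242)),steel(cloud(im),(409,-391)))
```

```text
t 6.70 pos [ 385.7 -228.8  114.1] phi -9.1 q6 1.02 f [ 0.5 -0.6  0.1]
  yaw/10 0.00  shift/60: x -0.06 y -0.00 z 1.40
[(array([ 473.4, -241. ]), np.float64(-8.8), 1707, 906, np.float64(110.3))]
[] [(array([ 344. , -409.8]), np.float64(-154.3), 38, 42, np.float64(88.1))]
```

View pics/w1.png

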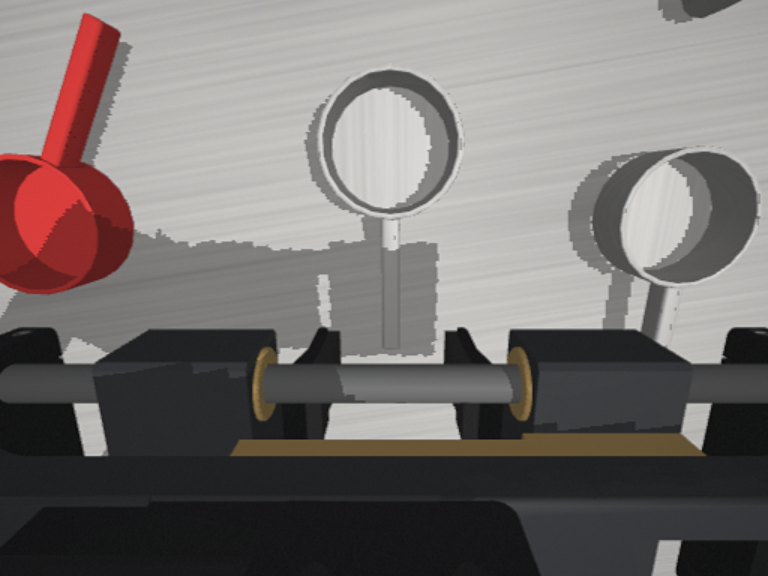

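The wrist picture shows bowl one with its rim at (390,142). Its handle at (392,280) is centred between the fingers.

step_arm --force 30 --steps '[{"jaw": 50,"x": 0,"y": 0,"z": 0.5,"yaw": 0},{"jaw": 50,"x": 0,"y": 0,"z": 0.5,"yaw": 0},{"jaw": 50,"x": 0,"y": 0,"z": 0.37,"yaw": 0},{"jaw": 50,"x": 0,"y": 0,"z": 0,"yaw": 0},{"jaw": 0,"x": 0,"y": 0,"z": 0,"yaw": 0},{"jaw": 0,"x": 0,"y": 0,"z": 0,"yaw": 0},{"jaw": 0,"x": 0,"y": 0,"z": 0,"yaw": 0},{"jaw": 0,"x": 0,"y": 0,"z": 0,"yaw": 0}]'

```text
time_s: 7.8
position: [384.4, -228.1, 30.5]
tool_rot: [3.131, -0.249, 0.001]
wrist_force: [-0.3, -0.6, 0.0]
grip_width: 0.131
grip_force: 0.0
```

step_arm --steps '[{"jaw": 0,"x": 0,"y": 0,"z": 0,"yaw": 0},{"jaw": 0,"x": 0,"y": 0,"z": -0.5,"yaw": 0},{"jaw": 0,"x": 0,"y": 0,"z": -0.5,"yaw": 0},{"jaw": 0,"x": 0,"y": 0,"z": 0,"yaw": 0}]'

```text
time_s: 8.3
position: [385.5, -229.1, 92.1]
tool_rot: [3.129, -0.249, 0.006]
wrist_force: [0.9, -0.1, -2.0]
grip_width: 0.115
grip_force: 30.0
```

Run:
```python
from h import *
go(420,92,90,4.9)
im=get_image('wrist');P=cloud(im);print(sensors.get_obs()['grip_width'])
Z=P[...,2];m=(Z>75)&(Z<110)&(np.hypot(P[...,0]-475,P[...,1]+241)<45);q=P[m][:,:2];print(cv2.minEnclosingCircle(q.astype(np.float32)),np.median(Z[m]))
```

```text
t 8.30 pos [ 385.5 -229.1   92.1] phi -9.1 q6 1.02 f [ 0.9 -0.1 -2. ]
  yaw/10 -1.40  shift/60: x 1.03 y -5.28 z 0.03
0.11651236100994465
((470.45928955078125, -241.692626953125), 40.67138671875) 92.9705882954184
```

step_arm --steps '[{"jaw": 0,"x": 0,"y": 0,"z": 0,"yaw": -0.7},{"jaw": 0,"x": 0,"y": 0,"z": 0,"yaw": -0.7},{"jaw": 0,"x": 0.1,"y": -0.4,"z": 0,"yaw": 0},{"jaw": 0,"x": 0.15,"y": -0.7,"z": 0,"yaw": 0},{"jaw": 0,"x": 0.15,"y": -0.7,"z": 0,"yaw": 0},{"jaw": 0,"x": 0.15,"y": -0.7,"z": 0,"yaw": 0},{"jaw": 0,"x": 0.15,"y": -0.7,"z": 0,"yaw": 0},{"jaw": 0,"x": 0.15,"y": -0.7,"z": 0,"yaw": 0}]'

```text
time_s: 9.35
position: [413.6, 11.1, 88.4]
tool_rot: [-3.138, -0.134, 0.004]
wrist_force: [0.8, -0.4, -2.3]
grip_width: 0.112
grip_force: 30.0
```

step_arm --steps '[{"jaw": 0,"x": 0.1,"y": -0.7,"z": 0,"yaw": 0},{"jaw": 0,"x": 0.08,"y": -0.5,"z": 0,"yaw": 0},{"jaw": 0,"x": 0,"y": -0.2,"z": 0,"yaw": 0},{"jaw": 0,"x": 0,"y": 0,"z": 0.4,"yaw": 0},{"jaw": 0,"x": 0,"y": 0,"z": 0.4,"yaw": 0},{"jaw": 0,"x": 0,"y": 0,"z": 0.1,"yaw": 0},{"jaw": 0,"x": 0,"y": 0,"z": 0,"yaw": 0}]'

```text
time_s: 10.22
position: [417.9, 93.8, 35.6]
tool_rot: [3.139, 0.134, -0.003]
wrist_force: [1.1, 0.9, -1.0]
grip_width: 0.111
grip_force: 30.0
```

Run:
```python
from h import *
go(475.8,96.6,30.5,4.9)
im=get_image('wrist');save(im,'w2.png');P=cloud(im);Z=P[...,2]
m=(Z>28)&(Z<60)&(np.hypot(P[...,0]-508,P[...,1]-98)<60);q=P[m];print(np.median(q,0))
for lo in(100,): 
  im=get_image('top');P=cloud(im);Z=P[...,2];print(steel(P-[0,0,8],(508,98)))
```

```text
t 10.22 pos [417.9  93.8  35.6] phi 4.9 q6 1.52 f [ 1.1  0.9 -1. ]
  yaw/10 -0.00  shift/60: x 0.97 y 0.04 z 0.08
[508.34735826  98.80941918  39.45915073]
[]
```

View pics/w2.png

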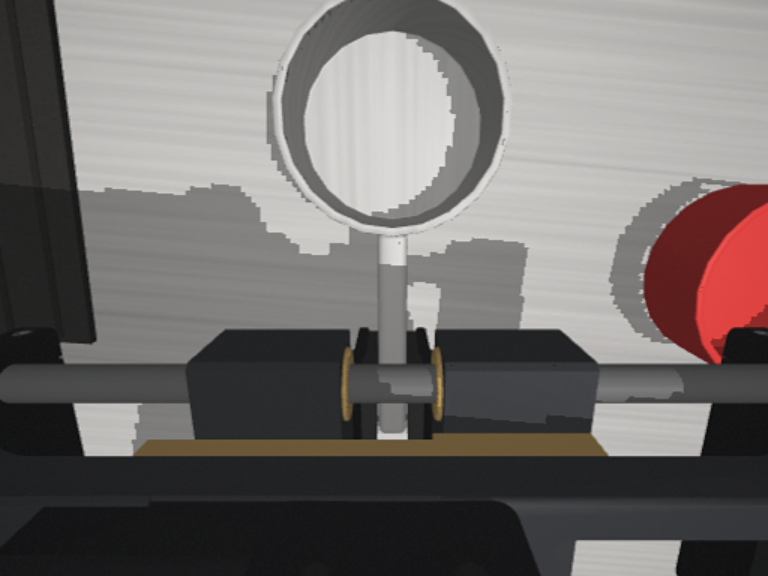

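Bowl one is held straight, with its rim centred at (391,115).

step_arm --steps '[{"jaw": 0,"x": 0.3,"y": 0.02,"z": 0,"yaw": 0},{"jaw": 0,"x": 0.4,"y": 0.02,"z": 0,"yaw": 0},{"jaw": 0,"x": 0.27,"y": 0,"z": 0,"yaw": 0},{"jaw": 0,"x": 0,"y": 0,"z": 0.05,"yaw": 0},{"jaw": 0,"x": 0,"y": 0,"z": 0.04,"yaw": 0},{"jaw": 0,"x": 0,"y": 0,"z": 0,"yaw": 0}]'

```text
time_s: 11.08
position: [476.2, 96.8, 30.8]
tool_rot: [3.139, 0.135, 0.0]
wrist_force: [0.3, 0.2, 0.8]
grip_width: 0.111
grip_force: 30.0
```

Run:
```python
from h import *
go(475.8,96.6,30,4.9)
```

```text
t 11.07 pos [476.2  96.8  30.8] phi 4.9 q6 1.52 f [0.3 0.2 0.8]
  yaw/10 0.00  shift/60: x -0.01 y 0.00 z 0.01
```

step_arm --steps '[{"jaw": 40,"x": 0,"y": 0,"z": 0,"yaw": 0},{"jaw": 40,"x": 0,"y": 0,"z": 0,"yaw": 0},{"jaw": 40,"x": 0,"y": 0,"z": 0,"yaw": 0},{"jaw": 40,"x": 0,"y": 0,"z": -0.7,"yaw": 0},{"jaw": 40,"x": 0,"y": 0,"z": -0.7,"yaw": 0},{"jaw": 40,"x": 0,"y": 0,"z": -0.8,"yaw": 0},{"jaw": 40,"x": 0,"y": 0,"z": -0.8,"yaw": 0},{"jaw": 40,"x": 0,"y": 0,"z": -0.5,"yaw": 0}]'

```text
time_s: 12.08
position: [477.5, 96.9, 243.6]
tool_rot: [3.139, 0.135, 0.006]
wrist_force: [0.1, -0.1, 0.2]
grip_width: 0.403
grip_force: 0.0
```

step_arm --steps '[{"jaw": 40,"x": 0,"y": 0,"z": 0,"yaw": -1},{"jaw": 40,"x": 0,"y": 0,"z": 0,"yaw": -1},{"jaw": 40,"x": 0,"y": 0,"z": 0,"yaw": -1},{"jaw": 40,"x": 0,"y": 0,"z": 0,"yaw": -1},{"jaw": 40,"x": 0,"y": 0,"z": 0,"yaw": -1},{"jaw": 40,"x": 0,"y": 0,"z": 0,"yaw": -1},{"jaw": 40,"x": 0,"y": 0,"z": 0,"yaw": -1},{"jaw": 40,"x": 0,"y": 0,"z": 0,"yaw": -1}]'

```text
time_s: 13.08
position: [476.6, 96.8, 240.6]
tool_rot: [-2.312, -2.127, 0.0]
wrist_force: [-0.6, -0.7, -0.5]
grip_width: 0.402
grip_force: 0.0
```

step_arm --steps '[{"jaw": 40,"x": 0,"y": 0,"z": 0,"yaw": -1},{"jaw": 40,"x": 0,"y": 0,"z": 0,"yaw": -1},{"jaw": 40,"x": 0,"y": 0,"z": 0,"yaw": -1},{"jaw": 40,"x": 0,"y": 0,"z": 0,"yaw": -1},{"jaw": 40,"x": 0,"y": 0,"z": 0,"yaw": -1},{"jaw": 40,"x": 0,"y": 0,"z": 0,"yaw": -1},{"jaw": 40,"x": 0,"y": 0,"z": 0,"yaw": -1},{"jaw": 40,"x": 0,"y": 0,"z": 0,"yaw": -1}]'

```text
time_s: 14.08
position: [476.6, 96.8, 240.6]
tool_rot: [-0.403, -3.115, 0.0]
wrist_force: [-0.0, -1.2, 0.0]
grip_width: 0.402
grip_force: 0.0
```

step_arm --steps '[{"jaw": 40,"x": 0,"y": 0,"z": 0,"yaw": -1},{"jaw": 40,"x": 0,"y": 0,"z": 0,"yaw": -1},{"jaw": 40,"x": 0,"y": 0,"z": 0,"yaw": 0}]'

```text
time_s: 14.45
position: [476.6, 96.8, 240.6]
tool_rot: [0.132, -3.139, -0.0]
wrist_force: [0.4, -0.6, 0.2]
grip_width: 0.401
grip_force: 0.0
```

Run:
```python
from h import *
go(605.8,107.8,220,184.9)
im=get_image('wrist');P=cloud(im);Z=P[...,2]
im=get_image('top');P=cloud(im);Z=P[...,2];save(im,'top2.png')
m=(Z>145)&(Z<168)&(np.hypot(P[...,0]-606,P[...,1]-108)<35)
print('wing',m.sum(),cv2.minAreaRect(P[m][:,:2].astype(np.float32)));m=(Z>29)&(Z<42)&(np.hypot(P[...,0]-564,P[...,1]-104)<45);print(m.sum(),P[m].mean(0)); print(steel(P,(409,-391)))
```

```text
t 14.45 pos [476.6  96.8 240.6] phi -175.2 q6 -1.62 f [ 0.4 -0.6  0.2]
  yaw/10 -0.01  shift/60: x -2.16 y -0.00 z 0.34
wing 0 ((0.0, 0.0), (0.0, 0.0), 0.0)
0 [nan nan nan]
[(array([ 409.2, -391.1]), np.float64(-11.4), 96, 68, np.float64(110.1))]<stdin>:6: RuntimeWarning: Mean of empty slice.
  ret = um.true_divide(
```

step_arm --steps '[{"jaw": 40,"x": -0.6,"y": 0,"z": 0,"yaw": 0},{"jaw": 40,"x": -0.8,"y": 0,"z": 0,"yaw": 0},{"jaw": 40,"x": -0.6,"y": 0,"z": 0,"yaw": 0},{"jaw": 40,"x": -0.15,"y": 0,"z": 0,"yaw": 0},{"jaw": 40,"x": 0,"y": 0,"z": 0,"yaw": 0}]'

```text
time_s: 15.18
position: [604.8, 107.8, 240.1]
tool_rot: [0.133, -3.137, 0.0]
wrist_force: [-0.5, 0.1, 0.3]
grip_width: 0.401
grip_force: 0.0
```

Run:
```python
from h import *
go(605.8,107.8,146,184.9)
im=get_image('scene');P=cloud(im);Z=P[...,2]
m=(Z>33)&(Z<39)&(np.hypot(P[...,0]-564,P[...,1]-104)<50);print('rim',m.sum(),P[m].min(0),P[m].max(0))
m=(Z>25)&(Z<37)&(P[...,0]>450)&(P[...,0]<520)&(abs(P[...,1]-98)<25);print('handle',m.sum(),P[m].mean(0))
f=im['frame'];v,u=np.argwhere(m).mean(0).astype(int);cv2.imwrite('pics/s2.png',cv2.resize(f[max(v-90,0):v+60,u-90:u+110],None,fx=4,fy=4))
```

```text
t 15.18 pos [604.8 107.8 240.1] phi -175.2 q6 -1.61 f [-0.5  0.1  0.3]
  yaw/10 -0.01  shift/60: x -0.02 y -0.00 z 1.57
rim 53 [516.21340516  65.27249804  33.04476891] [601.47904192 128.25879556  38.11544855]
handle 86 [488.27476103  93.27577478  31.24411524]
```

View pics/s2.png

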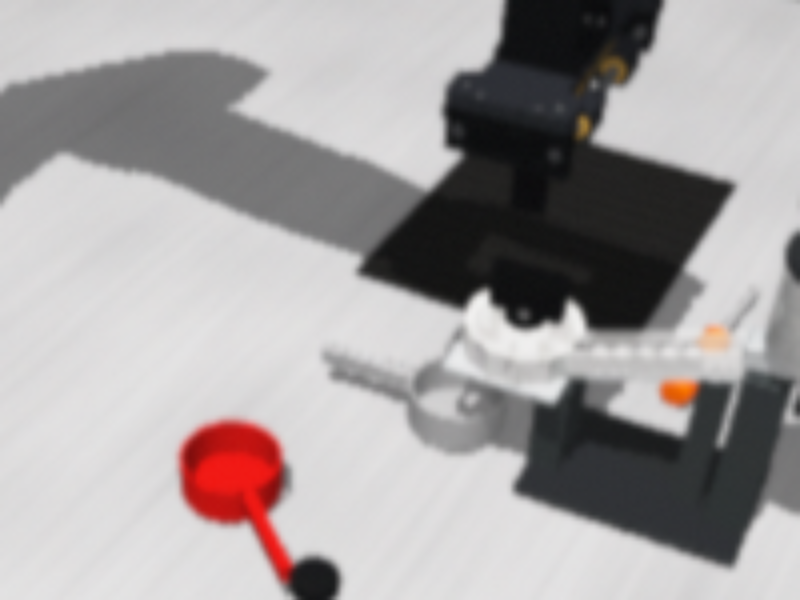

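The bowl stands under the spout at (455,405). A small dark round blob shows inside it at (468,402), so I'll check its height before going on.

Run:
```python
from h import *
import pickle
im=get_image('scene');P=cloud(im);Z=P[...,2]
m=(Z>25)&(Z<37)&(P[...,0]>450)&(P[...,0]<520)&(abs(P[...,1]-98)<25)
v,u=np.argwhere(m).mean(0).astype(int);v0,u0=max(v-90,0),u-90
cv,cu=v0+402//4,u0+468//4;print(cv,cu)
for r in range(cv-8,cv+9,2): print([tuple(P[r,c].round(0).astype(int).tolist()) for c in range(cu-9,cu+10,3)])
i0=pickle.load(open('scene.pkl','rb'))
a=[cv2.resize(x['frame'][cv-25:cv+20,cu-30:cu+30],None,fx=6,fy=6) for x in(i0,im)]
cv2.imwrite('pics/cmp.png',np.hstack(a))
```

```text
193 304
[(536, 119, 28), (571, 62, 85), (578, 66, 85), (585, 71, 85), (594, 70, 90), (604, 67, 96), (613, 66, 101)]
[(536, 120, 19), (542, 129, 16), (550, 134, 15), (589, 63, 85), (596, 67, 86), (605, 67, 89), (613, 69, 92)]
[(537, 119, 13), (543, 129, 8), (551, 133, 8), (560, 136, 10), (568, 140, 11), (606, 64, 85), (613, 69, 85)]
[(538, 119, 4), (544, 127, 2), (553, 130, 4), (561, 135, 3), (571, 134, 9), (582, 131, 16), (597, 114, 36)]
[(542, 110, 5), (550, 116, 4), (556, 125, 0), (566, 125, 5), (572, 132, 3), (583, 130, 9), (600, 108, 34)]
[(546, 104, 3), (553, 110, 2), (561, 115, 2), (570, 116, 5), (577, 123, 4), (583, 132, 0), (599, 115, 20)]
[(563, 66, 33), (571, 70, 34), (564, 110, -1), (573, 110, 3), (594, 81, 36), (599, 91, 31), (594, 131, -2)]
[(563, 68, 23), (574, 65, 31), (580, 71, 29), (589, 73, 32), (595, 82, 28), (599, 94, 21), (598, 121, -1)]
[(563, 69, 15), (573, 69, 19), (581, 71, 22), (589, 74, 24), (595, 83, 20), (600, 93, 14), (601, 115, -3)]
```

View pics/cmp.png

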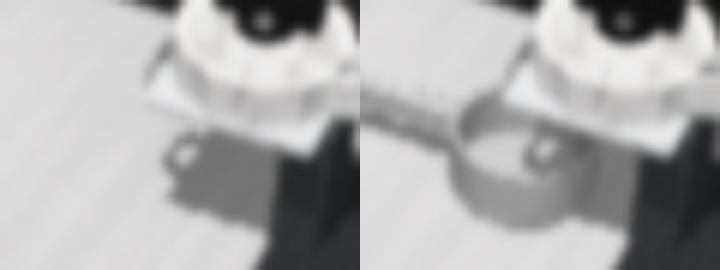

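The blob is only a shadow pattern that was also there at the start, so the bowl is empty and well placed. Next is the wing.

step_arm --force 25 --steps '[{"jaw": 40,"x": -0.02,"y": 0,"z": 0.6,"yaw": 0},{"jaw": 40,"x": 0,"y": 0,"z": 0.6,"yaw": 0},{"jaw": 40,"x": 0,"y": 0,"z": 0.35,"yaw": 0},{"jaw": 40,"x": 0,"y": 0,"z": 0,"yaw": 0},{"jaw": 0,"x": 0,"y": 0,"z": 0,"yaw": 0},{"jaw": 0,"x": 0,"y": 0,"z": 0,"yaw": 0},{"jaw": 0,"x": 0,"y": 0,"z": 0,"yaw": 0},{"jaw": 0,"x": 0,"y": 0,"z": 0,"yaw": 0}]'

```text
time_s: 16.27
position: [607.2, 109.0, 149.1]
tool_rot: [-0.135, 3.136, 0.003]
wrist_force: [0.7, 4.4, 4.0]
grip_width: 0.134
grip_force: 25.0
```

step_arm --steps '[{"jaw": 0,"x": 0,"y": 0,"z": 0,"yaw": 0.8},{"jaw": 0,"x": 0,"y": 0,"z": 0,"yaw": 0.8},{"jaw": 0,"x": 0,"y": 0,"z": 0,"yaw": 0.8},{"jaw": 0,"x": 0,"y": 0,"z": 0,"yaw": 0.8},{"jaw": 0,"x": 0,"y": 0,"z": 0,"yaw": 0.8},{"jaw": 0,"x": 0,"y": 0,"z": 0,"yaw": 0.8},{"jaw": 0,"x": 0,"y": 0,"z": 0,"yaw": 0.8},{"jaw": 0,"x": 0,"y": 0,"z": 0,"yaw": 0.4}]'

```text
time_s: 17.27
position: [607.1, 108.6, 149.0]
tool_rot: [1.456, 2.782, 0.003]
wrist_force: [-0.3, 3.5, 3.8]
grip_width: 0.137
grip_force: 25.0
```

step_arm --steps '[{"jaw": 0,"x": 0,"y": 0,"z": 0,"yaw": 0},{"jaw": 0,"x": 0,"y": 0,"z": 0,"yaw": 0},{"jaw": 0,"x": 0,"y": 0,"z": 0,"yaw": 0},{"jaw": 0,"x": 0,"y": 0,"z": 0,"yaw": 0}]'

```text
time_s: 17.77
position: [607.1, 108.6, 149.0]
tool_rot: [1.451, 2.785, 0.003]
wrist_force: [-0.8, 3.6, 6.1]
grip_width: 0.135
grip_force: 25.0
```

Run:
```python
from h import *
import pickle
go(605.8,107.8,146,124.9);print(sensors.get_obs()['grip_width'])
im=get_image('scene')
i0=pickle.load(open('scene.pkl','rb'))
cv_,cu=193,304
cv2.imwrite('pics/cmp2.png',cv2.resize(im['frame'][cv_-70:cv_+30,cu-50:cu+50],None,fx=5,fy=5))
```

```text
t 17.77 pos [607.1 108.6 149. ] phi 125.0 q6 -0.56 f [-0.8  3.6  6.1]
  yaw/10 0.01  shift/60: x 0.00 y -0.03 z 0.05
0.1354295093111875
```

View pics/cmp2.png

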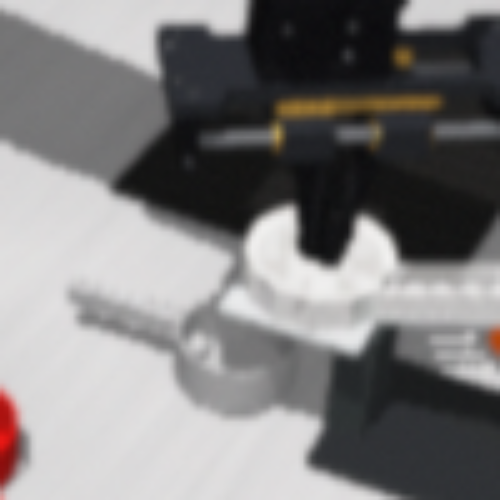

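The first ball shows in the bowl at (208,350). On to the second click.

step_arm --steps '[{"jaw": 0,"x": 0,"y": 0,"z": 0,"yaw": 0.8},{"jaw": 0,"x": 0,"y": 0,"z": 0,"yaw": 0.8},{"jaw": 0,"x": 0,"y": 0,"z": 0,"yaw": 0.8},{"jaw": 0,"x": 0,"y": 0,"z": 0,"yaw": 0.8},{"jaw": 0,"x": 0,"y": 0,"z": 0,"yaw": 0.8},{"jaw": 0,"x": 0,"y": 0,"z": 0,"yaw": 0.8},{"jaw": 0,"x": 0,"y": 0,"z": 0,"yaw": 0.8},{"jaw": 0,"x": 0,"y": 0,"z": 0,"yaw": 0.4}]'

```text
time_s: 18.82
position: [606.6, 108.5, 149.0]
tool_rot: [-2.652, -1.683, -0.002]
wrist_force: [-2.3, 3.0, 6.5]
grip_width: 0.135
grip_force: 25.0
```

step_arm --steps '[{"jaw": 0,"x": 0,"y": 0,"z": 0,"yaw": 0},{"jaw": 0,"x": 0,"y": 0,"z": 0,"yaw": 0},{"jaw": 0,"x": 0,"y": 0,"z": 0,"yaw": 0},{"jaw": 40,"x": 0,"y": 0,"z": 0,"yaw": 0},{"jaw": 40,"x": 0,"y": 0,"z": 0,"yaw": 0},{"jaw": 40,"x": 0,"y": 0,"z": 0,"yaw": 0},{"jaw": 40,"x": 0,"y": 0,"z": 0,"yaw": 0}]'

```text
time_s: 19.7
position: [606.3, 107.8, 147.4]
tool_rot: [-2.651, -1.686, 0.001]
wrist_force: [0.2, 0.4, -0.8]
grip_width: 0.389
grip_force: 0.0
```

step_arm --steps '[{"jaw": 40,"x": 0,"y": 0,"z": -0.6,"yaw": 0},{"jaw": 40,"x": 0,"y": 0,"z": -0.9,"yaw": 0},{"jaw": 40,"x": 0,"y": 0,"z": 0,"yaw": 0}]'

```text
time_s: 20.08
position: [609.6, 108.1, 243.9]
tool_rot: [2.646, 1.683, 0.014]
wrist_force: [0.7, 0.0, 0.6]
grip_width: 0.403
grip_force: 0.0
```

Run:
```python
from h import *
go(476,96.6,240,4.9)
im=get_image('scene')
cv_,cu=193,304
cv2.imwrite('pics/cmp3.png',cv2.resize(im['frame'][cv_-70:cv_+30,cu-50:cu+50],None,fx=5,fy=5))
```

```text
t 20.07 pos [609.6 108.1 243.9] phi 64.9 q6 0.49 f [0.7 0.  0.6]
  yaw/10 6.00  shift/60: x -2.23 y 0.00 z 0.06
```

View pics/cmp3.png

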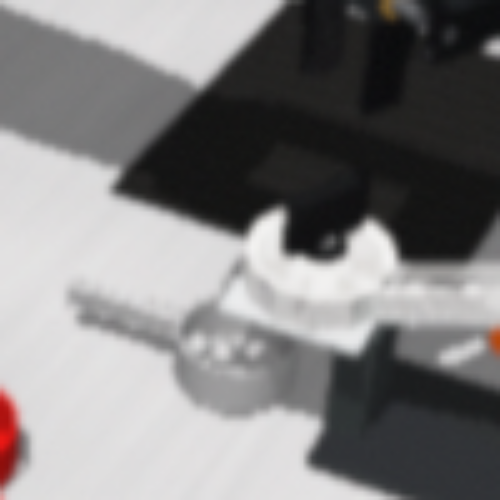

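The bowl now shows bright blobs around (195,342) to (258,350). I'll count them with the wrist camera at the next grasp.

step_arm --steps '[{"jaw": 40,"x": 0,"y": 0,"z": 0,"yaw": 1},{"jaw": 40,"x": 0,"y": 0,"z": 0,"yaw": 1},{"jaw": 40,"x": 0,"y": 0,"z": 0,"yaw": 1},{"jaw": 40,"x": 0,"y": 0,"z": 0,"yaw": 1},{"jaw": 40,"x": 0,"y": 0,"z": 0,"yaw": 1},{"jaw": 40,"x": 0,"y": 0,"z": 0,"yaw": 1},{"jaw": 40,"x": -0.9,"y": 0,"z": 0,"yaw": 0},{"jaw": 40,"x": -0.9,"y": 0,"z": 0,"yaw": 0}]'

```text
time_s: 21.12
position: [496.6, 98.4, 235.0]
tool_rot: [3.139, 0.134, -0.007]
wrist_force: [-0.3, -0.6, 1.1]
grip_width: 0.399
grip_force: 0.0
```

step_arm --steps '[{"jaw": 40,"x": -0.4,"y": 0,"z": 0,"yaw": 0},{"jaw": 40,"x": 0,"y": 0,"z": 0.8,"yaw": 0},{"jaw": 40,"x": 0,"y": 0,"z": 0.8,"yaw": 0},{"jaw": 40,"x": 0,"y": 0,"z": 0.6,"yaw": 0},{"jaw": 40,"x": 0,"y": 0,"z": 0,"yaw": 0},{"jaw": 40,"x": 0,"y": 0,"z": 0,"yaw": 0}]'

```text
time_s: 21.88
position: [475.3, 96.7, 106.4]
tool_rot: [3.139, 0.135, 0.001]
wrist_force: [-0.1, -0.2, 0.2]
grip_width: 0.402
grip_force: 0.0
```

Run:
```python
from h import *
go(476,96.6,30.5,4.9)
im=get_image('wrist');save(im,'w3.png')
P=cloud(im);Z=P[...,2];m=(Z>22)&(Z<38)&(P[...,0]>490)&(P[...,0]<522)&(abs(P[...,1]-98)<25);q=P[m];print(m.sum(),q.mean(0))
```

```text
t 21.88 pos [475.3  96.7 106.4] phi 4.9 q6 1.52 f [-0.1 -0.2  0.2]
  yaw/10 0.00  shift/60: x 0.01 y 0.00 z 1.26
491 [506.14104531  99.78272887  35.72113227]
```

View pics/w3.png

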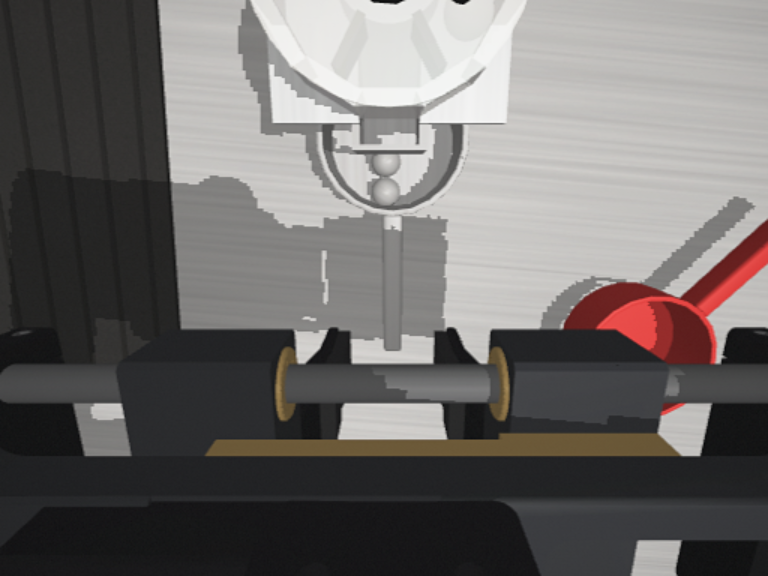

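The wrist picture shows two balls in the bowl, at (386,163) and (386,190). The handle at (392,280) sits between the fingers.

step_arm --force 30 --steps '[{"jaw": 40,"x": 0,"y": 0,"z": 0.5,"yaw": 0},{"jaw": 40,"x": 0,"y": 0,"z": 0.5,"yaw": 0},{"jaw": 40,"x": 0,"y": 0,"z": 0.25,"yaw": 0},{"jaw": 40,"x": 0,"y": 0,"z": 0,"yaw": 0},{"jaw": 0,"x": 0,"y": 0,"z": 0,"yaw": 0},{"jaw": 0,"x": 0,"y": 0,"z": 0,"yaw": 0},{"jaw": 0,"x": 0,"y": 0,"z": 0,"yaw": 0},{"jaw": 0,"x": 0,"y": 0,"z": 0,"yaw": 0}]'

```text
time_s: 22.92
position: [475.3, 96.7, 31.2]
tool_rot: [3.139, 0.135, 0.002]
wrist_force: [-1.6, -0.3, 2.1]
grip_width: 0.109
grip_force: 30.0
```

step_arm --steps '[{"jaw": 0,"x": 0,"y": 0,"z": -0.1,"yaw": 0},{"jaw": 0,"x": -0.1,"y": 0,"z": 0,"yaw": 0},{"jaw": 0,"x": -0.2,"y": 0,"z": 0,"yaw": 0},{"jaw": 0,"x": -0.3,"y": 0,"z": 0,"yaw": 0},{"jaw": 0,"x": -0.3,"y": 0,"z": 0,"yaw": 0},{"jaw": 0,"x": -0.2,"y": 0,"z": 0,"yaw": 0},{"jaw": 0,"x": -0.1,"y": 0,"z": 0,"yaw": 0},{"jaw": 0,"x": 0,"y": 0,"z": 0,"yaw": 0}]'

```text
time_s: 23.92
position: [403.0, 90.5, 36.8]
tool_rot: [-3.139, -0.135, -0.001]
wrist_force: [0.7, -0.2, -1.3]
grip_width: 0.109
grip_force: 30.0
```

step_arm --steps '[{"jaw": 0,"x": 0,"y": 0,"z": -0.2,"yaw": 0},{"jaw": 0,"x": 0,"y": 0,"z": -0.3,"yaw": 0},{"jaw": 0,"x": 0,"y": 0,"z": -0.2,"yaw": 0},{"jaw": 0,"x": 0,"y": 0,"z": 0,"yaw": 0}]'

```text
time_s: 24.42
position: [404.6, 90.5, 80.1]
tool_rot: [3.139, 0.135, 0.005]
wrist_force: [-0.2, 0.2, -1.6]
grip_width: 0.11
grip_force: 30.0
```

Run:
```python
from h import *
go(433,435,75,4.9)
```

```text
t 24.43 pos [404.6  90.5  80.1] phi 4.9 q6 1.51 f [-0.2  0.2 -1.6]
  yaw/10 0.00  shift/60: x 0.96 y -5.68 z 0.09
```

step_arm --steps '[{"jaw": 0,"x": 0,"y": -0.15,"z": 0,"yaw": 0},{"jaw": 0,"x": 0,"y": -0.3,"z": 0,"yaw": 0},{"jaw": 0,"x": 0.1,"y": -0.4,"z": 0,"yaw": 0},{"jaw": 0,"x": 0.1,"y": -0.4,"z": 0,"yaw": 0},{"jaw": 0,"x": 0.1,"y": -0.4,"z": 0,"yaw": 0},{"jaw": 0,"x": 0.1,"y": -0.4,"z": 0,"yaw": 0},{"jaw": 0,"x": 0.1,"y": -0.4,"z": 0,"yaw": 0},{"jaw": 0,"x": 0.1,"y": -0.4,"z": 0,"yaw": 0}]'

```text
time_s: 25.42
position: [423.5, 265.1, 77.6]
tool_rot: [3.138, 0.135, -0.003]
wrist_force: [-0.2, -0.1, -1.9]
grip_width: 0.112
grip_force: 30.0
```

step_arm --steps '[{"jaw": 0,"x": 0.1,"y": -0.4,"z": 0,"yaw": 0},{"jaw": 0,"x": 0.1,"y": -0.4,"z": 0,"yaw": 0},{"jaw": 0,"x": 0.1,"y": -0.4,"z": 0,"yaw": 0},{"jaw": 0,"x": 0.06,"y": -0.4,"z": 0,"yaw": 0},{"jaw": 0,"x": 0,"y": -0.4,"z": 0,"yaw": 0},{"jaw": 0,"x": 0,"y": -0.35,"z": 0,"yaw": 0},{"jaw": 0,"x": 0,"y": -0.25,"z": 0,"yaw": 0},{"jaw": 0,"x": 0,"y": -0.15,"z": 0,"yaw": 0}]'

```text
time_s: 26.42
position: [431.5, 431.0, 78.6]
tool_rot: [3.138, 0.136, -0.0]
wrist_force: [0.3, -0.5, -1.8]
grip_width: 0.111
grip_force: 30.0
```

step_arm --steps '[{"jaw": 0,"x": 0,"y": -0.08,"z": 0,"yaw": 0},{"jaw": 0,"x": 0,"y": 0,"z": 0.3,"yaw": 0},{"jaw": 0,"x": 0,"y": 0,"z": 0.2,"yaw": 0},{"jaw": 0,"x": 0,"y": 0,"z": 0.1,"yaw": 0},{"jaw": 0,"x": 0,"y": 0,"z": 0,"yaw": 0},{"jaw": 0,"x": 0,"y": 0,"z": 0,"yaw": 0}]'

```text
time_s: 27.18
position: [431.7, 435.1, 43.1]
tool_rot: [-3.138, -0.134, -0.001]
wrist_force: [0.5, 0.5, -1.3]
grip_width: 0.113
grip_force: 30.0
```

Run:
```python
from h import *
go(433,435,35,4.9)
im=get_image('wrist');P=cloud(im);Z=P[...,2];m=(Z>36)&(Z<56)&(np.hypot(P[...,0]-521,P[...,1]-443)<45);q=P[m];print('rim',np.median(q,0),q.min(0),q.max(0))
```

```text
t 27.18 pos [431.7 435.1  43.1] phi 4.9 q6 2.15 f [ 0.5  0.5 -1.3]
  yaw/10 -0.00  shift/60: x 0.02 y 0.00 z 0.13
rim [525.91695624 440.83533735  46.66195645] [476.01071696 406.87376338  36.00355477] [556.67812505 480.2496221   49.91623825]
```

step_arm --steps '[{"jaw": 0,"x": 0,"y": 0,"z": 0.07,"yaw": 0},{"jaw": 0,"x": 0,"y": 0,"z": 0.06,"yaw": 0},{"jaw": 0,"x": 0,"y": 0,"z": 0,"yaw": 0},{"jaw": 0,"x": 0,"y": 0,"z": 0,"yaw": 0}]'

```text
time_s: 27.72
position: [431.5, 435.2, 35.3]
tool_rot: [-3.138, -0.135, -0.001]
wrist_force: [-1.7, -1.0, 1.7]
grip_width: 0.112
grip_force: 30.0
```

step_arm --steps '[{"jaw": 40,"x": 0,"y": 0,"z": 0,"yaw": 0},{"jaw": 40,"x": 0,"y": 0,"z": 0,"yaw": 0},{"jaw": 40,"x": 0,"y": 0,"z": 0,"yaw": 0},{"jaw": 40,"x": 0,"y": 0,"z": -0.5,"yaw": 0},{"jaw": 40,"x": 0,"y": 0,"z": -0.8,"yaw": 0},{"jaw": 40,"x": 0,"y": 0,"z": -0.8,"yaw": 0},{"jaw": 40,"x": 0,"y": 0,"z": 0,"yaw": 0}]'

```text
time_s: 28.6
position: [434.1, 437.1, 166.6]
tool_rot: [-3.133, -0.134, -0.013]
wrist_force: [-0.6, -0.8, 0.2]
grip_width: 0.401
grip_force: 0.0
```

Run:
```python
from h import *
im=get_image('wrist');print(steel(cloud(im)-[0,0,4],(521,443)))
im=get_image('top');P=cloud(im);b=steel(P,(409,-391));print(b)
Z=P[...,2];m=(Z>145)&(Z<168)&(np.hypot(P[...,0]-606,P[...,1]-108)<35)
print('wing',m.sum(),cv2.minAreaRect(P[m][:,:2].astype(np.float32)))
if b:
  c,y=b[0][:2];a=np.radians(y);go(c[0]-88*np.cos(a),c[1]-88*np.sin(a),110,y)
```

```text
[(array([522.1, 443.4]), np.float64(4.8), 1062, 656, np.float64(110.1))]
[(array([ 409.2, -391.2]), np.float64(-11.6), 92, 67, np.float64(110.3))]
wing 78 ((605.16748046875, 107.89849090576172), (52.309696197509766, 12.955655097961426), 66.0036392211914)
t 28.70 pos [431.6 435.1 161.3] phi 4.9 q6 2.15 f [-0.2 -0.2 -0.3]
  yaw/10 1.65  shift/60: x 0.94 y 13.57 z 0.86
```

step_arm --steps '[{"jaw": 50,"x": 0,"y": 0,"z": 0,"yaw": 0.8},{"jaw": 50,"x": 0,"y": 0,"z": 0,"yaw": 0.85},{"jaw": 50,"x": 0.07,"y": 0.6,"z": 0,"yaw": 0},{"jaw": 50,"x": 0.07,"y": 0.9,"z": 0,"yaw": 0},{"jaw": 50,"x": 0.07,"y": 0.9,"z": 0,"yaw": 0},{"jaw": 50,"x": 0.07,"y": 0.9,"z": 0,"yaw": 0},{"jaw": 50,"x": 0.07,"y": 0.9,"z": 0,"yaw": 0},{"jaw": 50,"x": 0.07,"y": 0.9,"z": 0,"yaw": 0}]'

```text
time_s: 29.7
position: [392.8, 128.4, 159.0]
tool_rot: [3.125, -0.316, -0.005]
wrist_force: [-0.5, 0.4, 0.2]
grip_width: 0.501
grip_force: 0.0
```

step_arm --steps '[{"jaw": 50,"x": 0.07,"y": 0.9,"z": 0,"yaw": 0},{"jaw": 50,"x": 0.07,"y": 0.9,"z": 0,"yaw": 0},{"jaw": 50,"x": 0.07,"y": 0.9,"z": 0,"yaw": 0},{"jaw": 50,"x": 0.07,"y": 0.9,"z": 0,"yaw": 0},{"jaw": 50,"x": 0.07,"y": 0.9,"z": 0,"yaw": 0},{"jaw": 50,"x": 0.07,"y": 0.9,"z": 0,"yaw": 0},{"jaw": 50,"x": 0.07,"y": 0.9,"z": 0,"yaw": 0},{"jaw": 50,"x": 0,"y": 0.9,"z": 0,"yaw": 0}]'

```text
time_s: 30.7
position: [335.3, -299.8, 159.0]
tool_rot: [-3.123, 0.318, 0.003]
wrist_force: [1.1, -0.1, 0.2]
grip_width: 0.504
grip_force: 0.0
```

Run:
```python
from h import *
im=get_image('wrist');b=steel(cloud(im),(409,-391));print(b)
c,y=[q for q in b if np.hypot(*(q[0]-[409,-391]))<80][0][:2];a=np.radians(y);go(c[0]-88.5*np.cos(a),c[1]-88.5*np.sin(a),31,y)
```

```text
[(array([ 412.1, -390. ]), np.float64(-11.3), 1279, 746, np.float64(110.0))]
t 30.75 pos [ 334.2 -305.5  159.7] phi -11.7 q6 0.86 f [-3.7 -4.   1.6]
  yaw/10 -0.04  shift/60: x 0.07 y 1.13 z 2.14
```

step_arm --force 30 --steps '[{"jaw": 50,"x": 0.07,"y": 0.7,"z": 0,"yaw": 0},{"jaw": 50,"x": 0,"y": 0.43,"z": 0,"yaw": 0},{"jaw": 50,"x": 0,"y": 0,"z": 0.5,"yaw": 0},{"jaw": 50,"x": 0,"y": 0,"z": 0.5,"yaw": 0},{"jaw": 50,"x": 0,"y": 0,"z": 0,"yaw": 0},{"jaw": 50,"x": 0,"y": 0,"z": 0,"yaw": 0}]'

```text
time_s: 31.5
position: [327.1, -365.9, 100.9]
tool_rot: [-3.125, 0.317, 0.001]
wrist_force: [1.2, -0.3, 0.7]
grip_width: 0.5
grip_force: 0.0
```

Run:
```python
from h import *
im=get_image('wrist');b=steel(cloud(im),(412,-390));print(b)
c,y=[q for q in b if np.hypot(*(q[0]-[409,-391]))<80][0][:2];a=np.radians(y);go(c[0]-88.5*np.cos(a),c[1]-88.5*np.sin(a),31,y)
```

```text
[(array([ 411.9, -390.5]), np.float64(-11.0), 1971, 1003, np.float64(110.4))]
t 31.55 pos [ 327.5 -366.5  101.7] phi -11.6 q6 0.77 f [-0.6 -0.7  0.3]
  yaw/10 -0.06  shift/60: x -0.02 y 0.12 z 1.18
```

step_arm --steps '[{"jaw": 50,"x": 0,"y": 0.12,"z": 0.4,"yaw": -0.06},{"jaw": 50,"x": 0,"y": 0,"z": 0.5,"yaw": 0},{"jaw": 50,"x": 0,"y": 0,"z": 0.27,"yaw": 0},{"jaw": 50,"x": 0,"y": 0,"z": 0,"yaw": 0},{"jaw": 0,"x": 0,"y": 0,"z": 0,"yaw": 0},{"jaw": 0,"x": 0,"y": 0,"z": 0,"yaw": 0},{"jaw": 0,"x": 0,"y": 0,"z": 0,"yaw": 0},{"jaw": 0,"x": 0,"y": 0,"z": 0,"yaw": 0}]'

```text
time_s: 32.55
position: [325.8, -373.5, 31.0]
tool_rot: [3.127, -0.301, 0.001]
wrist_force: [0.7, -0.4, -0.2]
grip_width: 0.135
grip_force: 0.2
```

step_arm --steps '[{"jaw": 0,"x": 0,"y": 0,"z": 0,"yaw": 0},{"jaw": 0,"x": 0,"y": 0,"z": -0.5,"yaw": 0},{"jaw": 0,"x": 0,"y": 0,"z": -0.5,"yaw": 0},{"jaw": 0,"x": 0,"y": 0,"z": 0,"yaw": 0},{"jaw": 0,"x": 0,"y": 0,"z": 0,"yaw": -0.8},{"jaw": 0,"x": 0,"y": 0,"z": 0,"yaw": -0.8},{"jaw": 0,"x": 0,"y": 0,"z": 0,"yaw": 0}]'

```text
time_s: 33.42
position: [325.0, -372.3, 89.0]
tool_rot: [-3.136, -0.135, 0.002]
wrist_force: [1.2, -0.0, -2.0]
grip_width: 0.108
grip_force: 30.0
```

Run:
```python
from h import *
print(sensors.get_obs()['grip_width'],sensors.get_obs()['grip_force']);go(417.9,93.8,91,4.9)
```

```text
0.10796215606565544 29.99820275232196
t 33.42 pos [ 325.  -372.3   89. ] phi 4.9 q6 0.47 f [ 1.2 -0.  -2. ]
  yaw/10 0.00  shift/60: x 2.21 y -7.61 z -0.03
```

step_arm --steps '[{"jaw": 0,"x": 0.3,"y": -0.3,"z": 0,"yaw": 0},{"jaw": 0,"x": 0.3,"y": -0.6,"z": 0,"yaw": 0},{"jaw": 0,"x": 0.2,"y": -0.7,"z": 0,"yaw": 0},{"jaw": 0,"x": 0.2,"y": -0.7,"z": 0,"yaw": 0},{"jaw": 0,"x": 0.2,"y": -0.7,"z": 0,"yaw": 0},{"jaw": 0,"x": 0.2,"y": -0.7,"z": 0,"yaw": 0},{"jaw": 0,"x": 0.2,"y": -0.7,"z": 0,"yaw": 0},{"jaw": 0,"x": 0.2,"y": -0.7,"z": 0,"yaw": 0}]'

```text
time_s: 34.42
position: [406.1, -57.5, 90.0]
tool_rot: [-3.139, -0.132, 0.001]
wrist_force: [0.5, -0.4, -2.0]
grip_width: 0.111
grip_force: 30.0
```

step_arm --steps '[{"jaw": 0,"x": 0.2,"y": -0.7,"z": 0,"yaw": 0},{"jaw": 0,"x": 0.2,"y": -0.7,"z": 0,"yaw": 0},{"jaw": 0,"x": 0,"y": -0.7,"z": 0,"yaw": 0},{"jaw": 0,"x": 0,"y": -0.4,"z": 0,"yaw": 0},{"jaw": 0,"x": 0,"y": 0,"z": 0.4,"yaw": 0},{"jaw": 0,"x": 0,"y": 0,"z": 0.4,"yaw": 0},{"jaw": 0,"x": 0,"y": 0,"z": 0.08,"yaw": 0},{"jaw": 0,"x": 0,"y": 0,"z": 0,"yaw": 0}]'

```text
time_s: 35.42
position: [417.0, 92.4, 37.6]
tool_rot: [-3.139, -0.135, 0.002]
wrist_force: [0.4, 0.2, -1.1]
grip_width: 0.112
grip_force: 30.0
```

Run:
```python
from h import *
im=get_image('wrist');P=cloud(im);Z=P[...,2];m=(Z>28)&(Z<52)&(np.hypot(P[...,0]-506,P[...,1]-101)<48);q=P[m][:,:2];print(np.median(P[m],0),cv2.minEnclosingCircle(q.astype(np.float32)));print(steel(P-[0,0,5],(506,101)))
go(475.8,96.6,31,4.9)
```

```text
[513.20184343  99.05011202  40.1040457 ] ((499.6697692871094, 100.0295181274414), 41.60118865966797)
[(array([504.6, 100.6]), np.float64(5.0), 4673, 1558, np.float64(80.8))]
t 35.48 pos [417.6  92.4  38.2] phi 4.9 q6 1.52 f [ 0.4 -0.  -2.4]
  yaw/10 0.00  shift/60: x 0.97 y 0.01 z 0.12
```

step_arm --steps '[{"jaw": 0,"x": 0.3,"y": 0.01,"z": 0,"yaw": 0},{"jaw": 0,"x": 0.4,"y": 0,"z": 0,"yaw": 0},{"jaw": 0,"x": 0.28,"y": 0,"z": 0,"yaw": 0},{"jaw": 0,"x": 0,"y": 0,"z": 0.06,"yaw": 0},{"jaw": 0,"x": 0,"y": 0,"z": 0.05,"yaw": 0},{"jaw": 0,"x": 0,"y": 0,"z": 0,"yaw": 0},{"jaw": 0,"x": 0,"y": 0,"z": 0,"yaw": 0}]'

```text
time_s: 36.35
position: [475.6, 97.0, 31.5]
tool_rot: [3.139, 0.137, -0.0]
wrist_force: [-1.0, -0.4, 1.8]
grip_width: 0.11
grip_force: 30.0
```

step_arm --steps '[{"jaw": 40,"x": 0,"y": 0,"z": 0,"yaw": 0},{"jaw": 40,"x": 0,"y": 0,"z": 0,"yaw": 0},{"jaw": 40,"x": 0,"y": 0,"z": 0,"yaw": 0},{"jaw": 40,"x": 0,"y": 0,"z": -0.6,"yaw": 0},{"jaw": 40,"x": 0,"y": 0,"z": -0.6,"yaw": 0},{"jaw": 40,"x": 0,"y": 0,"z": 0,"yaw": 0}]'

```text
time_s: 37.1
position: [478.6, 97.2, 106.5]
tool_rot: [3.139, 0.137, 0.01]
wrist_force: [-0.5, -0.1, -0.5]
grip_width: 0.396
grip_force: 0.0
```

Run:
```python
from h import *
im=get_image('wrist');save(im,'w4.png');P=cloud(im);Z=P[...,2];m=(Z>31)&(Z<40)&(np.hypot(P[...,0]-564,P[...,1]-104)<50);print(P[m].min(0),P[m].max(0));print(steel(P,(564,104)))
```

```text
[514.1507939   68.32467245  31.00611693] [574.52169468 141.49863978  39.47760342]
[(array([562.8, 105. ]), np.float64(5.0), 920, 919, np.float64(109.2))]
```

View pics/w4.png

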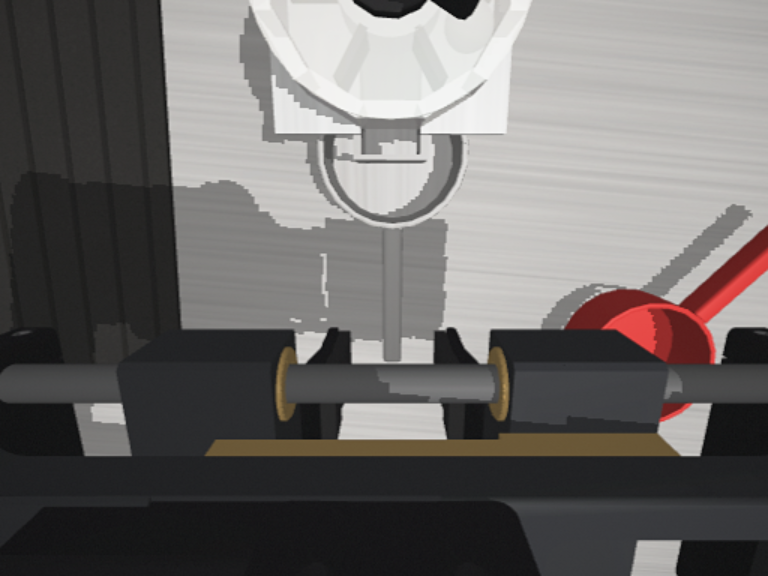

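Bowl two is empty and centred under the spout, with its rim at (392,165), or (562.8,105) measured against a target of (564,104).

step_arm --steps '[{"jaw": 40,"x": 0,"y": 0,"z": -0.8,"yaw": 0},{"jaw": 40,"x": 0,"y": 0,"z": -0.8,"yaw": 0},{"jaw": 40,"x": 0,"y": 0,"z": -0.7,"yaw": 0},{"jaw": 40,"x": 0,"y": 0,"z": 0,"yaw": 0},{"jaw": 40,"x": 0.7,"y": 0,"z": 0,"yaw": 0},{"jaw": 40,"x": 0.8,"y": 0,"z": 0,"yaw": 0},{"jaw": 40,"x": 0.64,"y": 0,"z": 0,"yaw": 0},{"jaw": 40,"x": 0,"y": 0,"z": 0,"yaw": 0}]'

```text
time_s: 38.15
position: [604.2, 108.1, 237.2]
tool_rot: [3.139, 0.137, -0.008]
wrist_force: [-0.1, -0.7, -0.5]
grip_width: 0.401
grip_force: 0.0
```

step_arm --steps '[{"jaw": 40,"x": 0,"y": 0,"z": 0,"yaw": -1},{"jaw": 40,"x": 0,"y": 0,"z": 0,"yaw": -1},{"jaw": 40,"x": 0,"y": 0,"z": 0,"yaw": -1},{"jaw": 40,"x": 0,"y": 0,"z": 0,"yaw": -1},{"jaw": 40,"x": 0,"y": 0,"z": 0,"yaw": -1},{"jaw": 40,"x": 0,"y": 0,"z": 0,"yaw": -1},{"jaw": 40,"x": 0,"y": 0,"z": 0,"yaw": 0},{"jaw": 40,"x": 0,"y": 0,"z": 0,"yaw": 0}]'

```text
time_s: 39.15
position: [603.0, 108.3, 240.4]
tool_rot: [-2.652, -1.683, 0.002]
wrist_force: [0.9, -1.4, 0.8]
grip_width: 0.399
grip_force: 0.0
```

Run:
```python
from h import *
go(606.2,108,147.5,64.9)
```

```text
t 39.15 pos [603.  108.3 240.4] phi 64.8 q6 0.49 f [ 0.9 -1.4  0.8]
  yaw/10 -0.01  shift/60: x 0.02 y 0.05 z 1.55
```

step_arm --force 25 --steps '[{"jaw": 40,"x": 0.02,"y": 0.05,"z": 0.6,"yaw": 0},{"jaw": 40,"x": 0,"y": 0,"z": 0.6,"yaw": 0},{"jaw": 40,"x": 0,"y": 0,"z": 0.34,"yaw": 0},{"jaw": 40,"x": 0,"y": 0,"z": 0,"yaw": 0},{"jaw": 0,"x": 0,"y": 0,"z": 0,"yaw": 0},{"jaw": 0,"x": 0,"y": 0,"z": 0,"yaw": 0},{"jaw": 0,"x": 0,"y": 0,"z": 0,"yaw": 0},{"jaw": 0,"x": 0,"y": 0,"z": 0,"yaw": 0}]'

```text
time_s: 40.15
position: [606.7, 108.7, 150.2]
tool_rot: [-2.648, -1.688, -0.0]
wrist_force: [-5.0, 1.3, 5.3]
grip_width: 0.136
grip_force: 25.0
```

step_arm --steps '[{"jaw": 0,"x": 0,"y": 0,"z": 0,"yaw": 0.8},{"jaw": 0,"x": 0,"y": 0,"z": 0,"yaw": 0.8},{"jaw": 0,"x": 0,"y": 0,"z": 0,"yaw": 0.8},{"jaw": 0,"x": 0,"y": 0,"z": 0,"yaw": 0.8},{"jaw": 0,"x": 0,"y": 0,"z": 0,"yaw": 0.8},{"jaw": 0,"x": 0,"y": 0,"z": 0,"yaw": 0.8},{"jaw": 0,"x": 0,"y": 0,"z": 0,"yaw": 0.8},{"jaw": 0,"x": 0,"y": 0,"z": 0,"yaw": 0.4}]'

```text
time_s: 41.15
position: [606.6, 108.9, 150.2]
tool_rot: [-3.138, -0.133, 0.001]
wrist_force: [-5.3, 1.9, 5.3]
grip_width: 0.137
grip_force: 25.0
```

step_arm --steps '[{"jaw": 0,"x": 0,"y": 0,"z": 0,"yaw": 0},{"jaw": 0,"x": 0,"y": 0,"z": 0,"yaw": 0},{"jaw": 0,"x": 0,"y": 0,"z": 0,"yaw": 0},{"jaw": 0,"x": 0,"y": 0,"z": 0,"yaw": 0}]'

```text
time_s: 41.65
position: [606.6, 108.9, 150.2]
tool_rot: [-3.137, -0.138, 0.001]
wrist_force: [-5.2, 1.7, 5.7]
grip_width: 0.133
grip_force: 25.0
```

step_arm --steps '[{"jaw": 0,"x": 0,"y": 0,"z": 0,"yaw": 0.8},{"jaw": 0,"x": 0,"y": 0,"z": 0,"yaw": 0.8},{"jaw": 0,"x": 0,"y": 0,"z": 0,"yaw": 0.8},{"jaw": 0,"x": 0,"y": 0,"z": 0,"yaw": 0.8},{"jaw": 0,"x": 0,"y": 0,"z": 0,"yaw": 0.8},{"jaw": 0,"x": 0,"y": 0,"z": 0,"yaw": 0.8},{"jaw": 0,"x": 0,"y": 0,"z": 0,"yaw": 0.8},{"jaw": 0,"x": 0,"y": 0,"z": 0,"yaw": 0.3}]'

```text
time_s: 42.65
position: [606.7, 109.2, 150.2]
tool_rot: [-2.797, 1.429, 0.002]
wrist_force: [-4.6, 3.3, 5.4]
grip_width: 0.135
grip_force: 25.0
```

step_arm --steps '[{"jaw": 0,"x": 0,"y": 0,"z": 0,"yaw": 0},{"jaw": 0,"x": 0,"y": 0,"z": 0,"yaw": 0},{"jaw": 0,"x": 0,"y": 0,"z": 0,"yaw": 0},{"jaw": 40,"x": 0,"y": 0,"z": 0,"yaw": 0},{"jaw": 40,"x": 0,"y": 0,"z": 0,"yaw": 0},{"jaw": 40,"x": 0,"y": 0,"z": 0,"yaw": 0},{"jaw": 40,"x": 0,"y": 0,"z": 0,"yaw": 0}]'

```text
time_s: 43.52
position: [607.1, 108.0, 148.8]
tool_rot: [2.799, -1.426, -0.0]
wrist_force: [0.9, 0.1, -0.7]
grip_width: 0.392
grip_force: 0.0
```

step_arm --steps '[{"jaw": 40,"x": 0,"y": 0,"z": -0.6,"yaw": 0},{"jaw": 40,"x": 0,"y": 0,"z": -0.9,"yaw": 0},{"jaw": 40,"x": 0,"y": 0,"z": 0,"yaw": -1},{"jaw": 40,"x": 0,"y": 0,"z": 0,"yaw": -1},{"jaw": 40,"x": 0,"y": 0,"z": 0,"yaw": -1},{"jaw": 40,"x": 0,"y": 0,"z": 0,"yaw": -1},{"jaw": 40,"x": 0,"y": 0,"z": 0,"yaw": -1},{"jaw": 40,"x": 0,"y": 0,"z": 0,"yaw": -0.9}]'

```text
time_s: 44.52
position: [607.1, 108.0, 238.8]
tool_rot: [3.138, 0.146, -0.0]
wrist_force: [1.1, 0.7, -0.7]
grip_width: 0.398
grip_force: 0.0
```

Run:
```python
from h import *
go(474.8,97,240,4.9)
```

```text
t 44.52 pos [607.1 108.  238.8] phi 5.3 q6 1.53 f [ 1.1  0.7 -0.7]
  yaw/10 0.04  shift/60: x -2.21 y -0.01 z -0.02
```

step_arm --steps '[{"jaw": 40,"x": -0.7,"y": 0,"z": 0,"yaw": 0.04},{"jaw": 40,"x": -0.9,"y": 0,"z": 0,"yaw": 0},{"jaw": 40,"x": -0.61,"y": 0,"z": 0,"yaw": 0},{"jaw": 40,"x": 0,"y": 0,"z": 0.8,"yaw": 0},{"jaw": 40,"x": 0,"y": 0,"z": 0.8,"yaw": 0},{"jaw": 40,"x": 0,"y": 0,"z": 0.6,"yaw": 0},{"jaw": 40,"x": 0,"y": 0,"z": 0,"yaw": 0},{"jaw": 40,"x": 0,"y": 0,"z": 0,"yaw": 0}]'

```text
time_s: 45.52
position: [476.0, 97.2, 108.4]
tool_rot: [3.139, 0.126, 0.003]
wrist_force: [0.3, 0.1, 0.4]
grip_width: 0.399
grip_force: 0.0
```

Run:
```python
from h import *
go(475,97,31.3,4.9)
im=get_image('wrist');save(im,'w5.png');print(steel(cloud(im),(564,104)))
```

```text
t 45.52 pos [476.   97.2 108.4] phi 4.6 q6 1.53 f [0.3 0.1 0.4]
  yaw/10 -0.03  shift/60: x -0.02 y 0.00 z 1.28
[(array([562.8, 105. ]), np.float64(4.9), 920, 922, np.float64(109.7))]
```

View pics/w5.png

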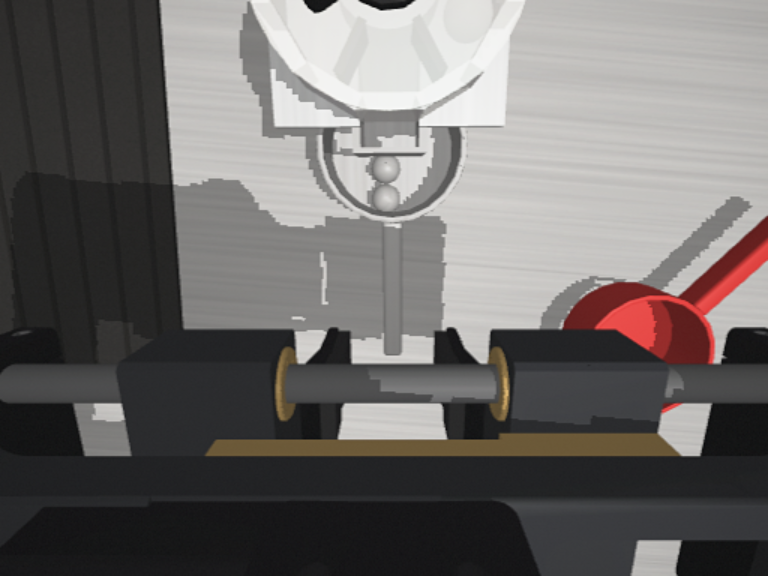

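Two balls lie in bowl two, at (386,168) and (386,197). I'll grip it and carry it to the mat.

step_arm --force 30 --steps '[{"jaw": 40,"x": 0,"y": 0,"z": 0.5,"yaw": 0},{"jaw": 40,"x": 0,"y": 0,"z": 0.5,"yaw": 0},{"jaw": 40,"x": 0,"y": 0,"z": 0.27,"yaw": 0},{"jaw": 40,"x": 0,"y": 0,"z": 0,"yaw": 0},{"jaw": 0,"x": 0,"y": 0,"z": 0,"yaw": 0},{"jaw": 0,"x": 0,"y": 0,"z": 0,"yaw": 0},{"jaw": 0,"x": 0,"y": 0,"z": 0,"yaw": 0},{"jaw": 0,"x": 0,"y": 0,"z": 0,"yaw": 0}]'

```text
time_s: 46.58
position: [475.4, 97.2, 31.2]
tool_rot: [-3.139, -0.126, -0.002]
wrist_force: [0.3, 0.3, 1.5]
grip_width: 0.114
grip_force: 30.0
```

step_arm --steps '[{"jaw": 0,"x": 0,"y": 0,"z": -0.1,"yaw": 0},{"jaw": 0,"x": -0.1,"y": 0,"z": 0,"yaw": 0},{"jaw": 0,"x": -0.2,"y": 0,"z": 0,"yaw": 0},{"jaw": 0,"x": -0.3,"y": 0,"z": 0,"yaw": 0},{"jaw": 0,"x": -0.3,"y": 0,"z": 0,"yaw": 0},{"jaw": 0,"x": -0.2,"y": 0,"z": 0,"yaw": 0},{"jaw": 0,"x": -0.1,"y": 0,"z": 0,"yaw": 0},{"jaw": 0,"x": 0,"y": 0,"z": 0,"yaw": 0}]'

```text
time_s: 47.58
position: [403.0, 91.3, 36.8]
tool_rot: [3.139, 0.126, 0.0]
wrist_force: [0.1, 0.0, -1.9]
grip_width: 0.107
grip_force: 30.0
```

step_arm --steps '[{"jaw": 0,"x": 0,"y": 0,"z": -0.2,"yaw": 0},{"jaw": 0,"x": 0,"y": 0,"z": -0.3,"yaw": 0},{"jaw": 0,"x": 0,"y": 0,"z": -0.2,"yaw": 0},{"jaw": 0,"x": 0,"y": 0,"z": 0,"yaw": 0}]'

```text
time_s: 48.08
position: [404.6, 91.4, 80.1]
tool_rot: [3.139, 0.126, 0.005]
wrist_force: [0.3, 0.1, -2.7]
grip_width: 0.112
grip_force: 30.0
```

Run:
```python
from h import *
go(433,308,75,4.9)
im=get_image('top');P=cloud(im);print(steel(P-[0,0,4],(522,443)))
```

```text
t 48.08 pos [404.6  91.4  80.1] phi 4.6 q6 1.52 f [ 0.3  0.1 -2.7]
  yaw/10 -0.03  shift/60: x 0.78 y -3.56 z 0.09
[(array([520. , 441.4]), np.float64(5.3), 94, 68, np.float64(109.0))]
```

step_arm --steps '[{"jaw": 0,"x": 0,"y": -0.15,"z": 0,"yaw": 0},{"jaw": 0,"x": 0.1,"y": -0.3,"z": 0,"yaw": 0},{"jaw": 0,"x": 0.1,"y": -0.4,"z": 0,"yaw": 0},{"jaw": 0,"x": 0.1,"y": -0.4,"z": 0,"yaw": 0},{"jaw": 0,"x": 0.1,"y": -0.4,"z": 0,"yaw": 0},{"jaw": 0,"x": 0.1,"y": -0.4,"z": 0,"yaw": 0},{"jaw": 0,"x": 0.1,"y": -0.4,"z": 0,"yaw": 0},{"jaw": 0,"x": 0.1,"y": -0.4,"z": 0,"yaw": 0}]'

```text
time_s: 49.12
position: [430.4, 266.4, 77.7]
tool_rot: [3.139, 0.127, -0.003]
wrist_force: [0.2, -0.3, -2.1]
grip_width: 0.114
grip_force: 30.0
```

step_arm --steps '[{"jaw": 0,"x": 0.08,"y": -0.35,"z": 0,"yaw": 0},{"jaw": 0,"x": 0,"y": -0.25,"z": 0,"yaw": 0},{"jaw": 0,"x": 0,"y": -0.1,"z": 0,"yaw": 0},{"jaw": 0,"x": 0,"y": 0,"z": 0.3,"yaw": 0},{"jaw": 0,"x": 0,"y": 0,"z": 0.25,"yaw": 0},{"jaw": 0,"x": 0,"y": 0,"z": 0.1,"yaw": 0},{"jaw": 0,"x": 0,"y": 0,"z": 0,"yaw": 0},{"jaw": 0,"x": 0,"y": 0,"z": 0,"yaw": 0}]'

```text
time_s: 50.12
position: [433.1, 307.4, 40.0]
tool_rot: [-3.139, -0.126, -0.001]
wrist_force: [-1.2, 0.8, -2.0]
grip_width: 0.111
grip_force: 30.0
```

Run:
```python
from h import *
go(433,308,35.3,4.9)
```

```text
t 50.12 pos [433.1 307.4  40. ] phi 4.6 q6 1.96 f [-1.2  0.8 -2. ]
  yaw/10 -0.03  shift/60: x -0.00 y -0.01 z 0.08
```

step_arm --steps '[{"jaw": 0,"x": 0,"y": 0,"z": 0.05,"yaw": 0},{"jaw": 0,"x": 0,"y": 0,"z": 0.03,"yaw": 0},{"jaw": 0,"x": 0,"y": 0,"z": 0,"yaw": 0},{"jaw": 0,"x": 0,"y": 0,"z": 0,"yaw": 0}]'

```text
time_s: 50.62
position: [432.9, 307.6, 35.3]
tool_rot: [-3.139, -0.126, -0.001]
wrist_force: [-0.6, -0.1, 1.6]
grip_width: 0.109
grip_force: 30.0
```

step_arm --steps '[{"jaw": 40,"x": 0,"y": 0,"z": 0,"yaw": 0},{"jaw": 40,"x": 0,"y": 0,"z": 0,"yaw": 0},{"jaw": 40,"x": 0,"y": 0,"z": 0,"yaw": 0},{"jaw": 40,"x": 0,"y": 0,"z": -0.5,"yaw": 0},{"jaw": 40,"x": 0,"y": 0,"z": -0.8,"yaw": 0},{"jaw": 40,"x": -0.8,"y": 0,"z": -0.8,"yaw": 0},{"jaw": 40,"x": 0,"y": 0,"z": 0,"yaw": 0},{"jaw": 40,"x": 0,"y": 0,"z": 0,"yaw": 0}]'

```text
time_s: 51.62
position: [388.7, 303.8, 156.9]
tool_rot: [-3.139, -0.127, -0.001]
wrist_force: [0.1, -0.1, 0.6]
grip_width: 0.398
grip_force: 0.0
```

Run:
```python
from h import *
im=get_image('top');save(im,'end.png');P=cloud(im);print(steel(P-[0,0,4],(521,443)),steel(P-[0,0,4],(521,315)));Z=P[...,2]
for c in((521,443),(521,315)):
  m=np.hypot(P[...,0]-c[0],P[...,1]-c[1])<22;print(m.sum(),np.percentile(Z[m],[5,50,90,99]))
q=P[(abs(Z-163)<4)&(np.hypot(P[...,0]-619,P[...,1]+201)<30)];print('cap',len(q),q.mean(0))
go(0,0,0)
im=get_image('wrist');save(im,'w6.png')
```

```text
[] []Traceback (most recent call last):
  File "<stdin>", line 4, in <module>
    return _quantile_unchecked(
        a, q, axis, out, overwrite_input, method, keepdims, weights)
    return _ureduce(a,
                    func=_quantile_ureduce_func,
    ...<5 lines>...
                    overwrite_input=overwrite_input,
                    method=method)
    r = func(a, **kwargs)
    result = _quantile(arr,
                       quantiles=q,
    ...<2 lines>...
                       out=out,
                       weights=wgt)
    slices_having_nans = np.isnan(arr[-1, ...])
                                  ~~~^^^^^^^^^
IndexError: index -1 is out of bounds for axis 0 with size 0
```

View pics/end.png

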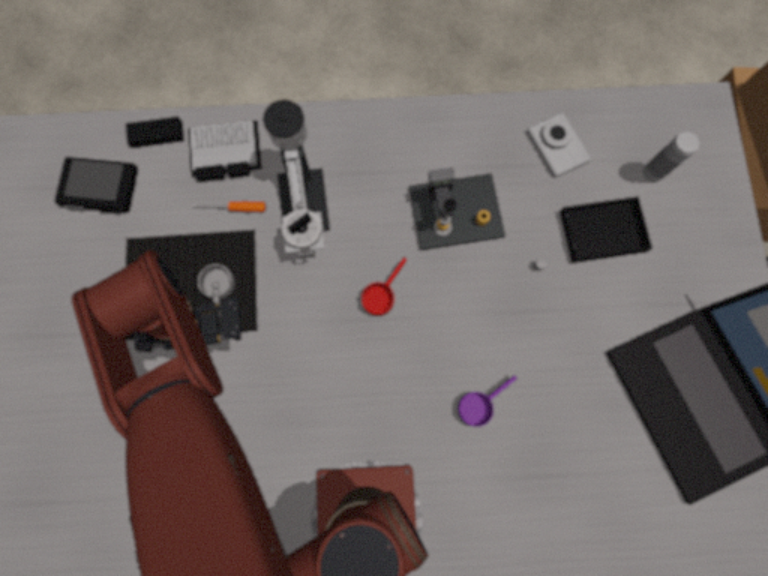

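The end picture shows bowl two on the mat at (216,282), while the arm hides bowl one. The gauge, sleeves, screwdriver and socket are all where they started. One last wrist look covers both bowls.

Run:
```python
from h import *
im=get_image('wrist');save(im,'w6.png');P=cloud(im)
print(steel(P-[0,0,4],(521,443)),steel(P-[0,0,4],(521,315)))
im=get_image('top');P=cloud(im);Z=P[...,2]
q=P[(abs(Z-163)<4)&(np.hypot(P[...,0]-619,P[...,1]+201)<30)];print('cap',len(q),q.mean(0))
```

```text
[(array([521.6, 442.4]), np.float64(5.3), 1379, 995, np.float64(109.5))] [(array([521.8, 443.2]), np.float64(8.3), 701, 231, np.float64(68.4)), (array([520.2, 315.2]), np.float64(4.8), 1348, 788, np.float64(109.4))]
cap 55 [ 623.63546001 -205.24947801  162.21636026]
```

View pics/w6.png

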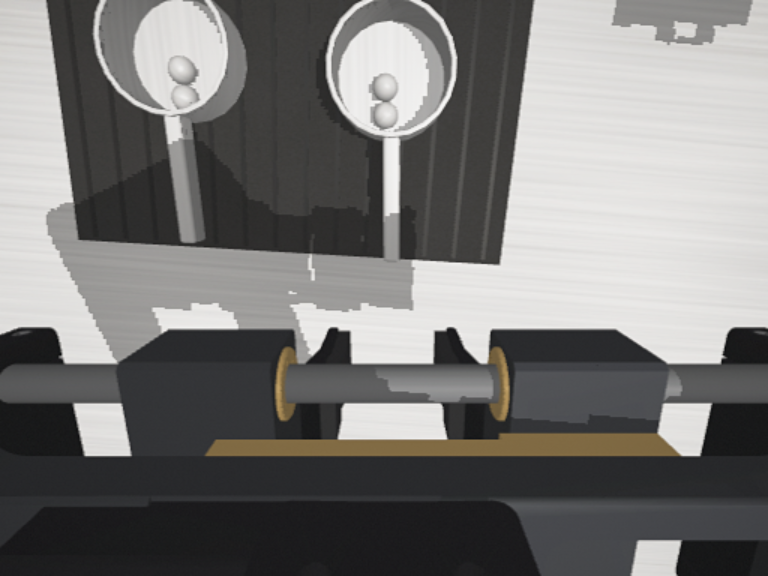

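Both bowls stand on the mat with two balls each: (182,69) and (184,96) in one, (385,87) and (385,114) in the other. The gauge cap is back up at 162 mm, so I'm handing in.

```bash
python3 -c "
from h import *
print(manip.sign_off())"
```

```text
the job is handed in; nothing more can be done
None
```

The job is handed in: the gauge read the short sleeve (about 20 mm), and each of the two bowls present got two balls and stands upright on the mat; the hand-in returned no verdict.

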